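Sort the bench leftovers into the colour-coded trays

TASK

Sort the four things left over on the left of the bench into the trays: the tape measure and the red marker go together into the blue tray, the loose caster wheel into the yellow tray and the white pipe tee into the green tray. Set each one down on the tray's floor the way it lay or stood before, well inside the walls and with nothing on top of or leaning on anything else. Leave the filler tub, the glue bottle and the brush where they are.

Things in the scene. Friction and masses are not known exactly. Their poses are not given: they have to be found in the camera images.
- wheel_mid (a point): Caster wheel: single loose wheel, black tyre with dark grey hub, a disc 68 mm across and 17 mm high (solid to 15 mm), lying flat on the side stand or bench. The point is its centre, 8 mm above its underside; z is the wheel axis, up.
- marker_mid (a point): Red marker: white felt pen with red cap and red band, 128 mm long, barrel 17 mm thick, lying on its side. The point is the middle of its length, 9 mm above its underside; its y axis runs along the pen; grip the barrel across its x axis at this point. A clip ring 22 mm wide at y = -36 mm keeps it from rolling.
- tee_mid (a point): Pipe tee: cream-white plastic pipe tee lying flat, 68 x 59 x 42 mm. Its straight run (68 mm long, 42 mm thick) lies along its x axis at y = +8.5 mm, its back at y = +30 mm; the branch (42 mm thick) points to -y and its end face is at y = -30 mm. The point is the centre of the whole, 21 mm above its underside; z is up. It can be gripped along y at this point (59 mm, from the back of the run to the end of the branch) or along x round the branch.
- tape_mid (a point): Tape measure: yellow and black pocket tape measure standing on its narrow base, 34 mm thick (x; 32 mm at the sides), 79 mm long with its hook (y), 58 mm high. The case reaches 26 mm to -y and 40 mm to +y of the point. The point is 29 mm above its underside; z is up. Grip it across its x axis.
- tray_blue: Blue tray, 124 mm (its own x) by 150 mm (its own y) outside, 24.5 mm high over its rounded rim, walls 3 mm, floor 3 mm thick (118 x 144 mm clear inside), fixed to the bench; a small blank card holder on its -x side. The origin is the centre of its underside, on the bench top; z is up.
- tray_yellow: Yellow tray, 124 mm (its own x) by 150 mm (its own y) outside, 24.5 mm high over its rounded rim, walls 3 mm, floor 3 mm thick (118 x 144 mm clear inside), fixed to the bench; a small blank card holder on its -x side. The origin is the centre of its underside, on the bench top; z is up.
- tray_green: Green tray, 124 mm (its own x) by 150 mm (its own y) outside, 24.5 mm high over its rounded rim, walls 3 mm, floor 3 mm thick (118 x 144 mm clear inside), fixed to the bench; a small blank card holder on its -x side. The origin is the centre of its underside, on the bench top; z is up.
- filler_tub: Round pale yellow tub of filler with lid, 81 mm across, 57 mm high; origin at the centre of its underside. Bystander: leave it where it is.
- glue: White glue bottle with red nozzle, 54 mm across, 158 mm high, standing behind the trays; origin at the centre of its underside. Bystander: leave it where it is.
- dust_brush: Flat wooden brush, 39 x 204 x 18 mm, lying behind the trays; origin at the centre of its underside, y along it. Bystander: leave it where it is.
Mind the look-alikes: they are no part of the job. What is shaped like the part that bears tee_mid but turquoise is not meant.

How it is judged:
At the end, for the whole second after the job is handed in: Tape measure upright (within 0.15 rad) and marker lying level (0.12 rad) on the blue tray's floor, wheel flat on the yellow tray's floor (0.12 rad), tee flat on the green tray's floor (0.15 rad), all inside the walls, resting on the floor to within about 6 mm, released and at rest (x of wheel_mid in the frame of tray_yellow between -0.04 and 0.04 m and y of wheel_mid in the frame of tray_yellow between -0.055 and 0.055 m and z of wheel_mid in the frame of tray_yellow between 0 and 0.017 m and angle between wheel_mid's own z axis and vertical below 0.12 rad and x of tee_mid in the frame of tray_green between -0.045 and 0.045 m and y of tee_mid in the frame of tray_green between -0.055 and 0.055 m and z of tee_mid in the frame of tray_green between 0 and 0.03 m and angle between each of tee_mid, tape_mid's own z axis and vertical below 0.15 rad and x of tape_mid in the frame of tray_blue between -0.047 and 0.047 m and y of tape_mid in the frame of tray_blue between -0.06 and 0.06 m and z of tape_mid in the frame of tray_blue between 0 and 0.038 m and x of marker_mid in the frame of tray_blue between -0.054 and 0.054 m and y of marker_mid in the frame of tray_blue between -0.035 and 0.035 m and z of marker_mid in the frame of tray_blue between 0 and 0.019 m and angle between marker_mid's own y axis and vertical between 1.45 and 1.69 rad and linear speed of each of caster_wheel, pipe_tee, pocket_tape, red_marker below 0.02 m/s); the robot touches nothing.
It fails at once if the filler tub was pushed more than 30 mm or tipped over (distance of filler_tub from where it was at the start of the episode above 0.03 m or angle between filler_tub's own z axis and vertical above 0.4 rad).
It fails at once if the glue bottle was pushed more than 30 mm or tipped over (distance of glue from where it was at the start of the episode above 0.03 m or angle between glue's own z axis and vertical above 0.4 rad).
It fails at once if the brush was pushed more than 30 mm or tipped over (distance of dust_brush from where it was at the start of the episode above 0.03 m or angle between dust_brush's own z axis and vertical above 0.4 rad).
It also fails if it takes over 102 s, if anything falls off the work surface, if the arm or the gripper's body presses on something with over 40 N, if the wrist force passes 120 N, or if a joint passes its speed limit or range.

ROBOT

A 6-joint arm with a two-finger parallel gripper is mounted at the origin on a cart in front of the work surface, level with it; the furniture and walls round the work are solid. World frame = base frame: x ahead of the robot, y to its left, z up, the work surface at z = 0. Lengths are in m, angles in rad, forces in N, time in s.
With the tool pointing down it reaches from about 0.3 to 0.75 m from the base axis. Payload 8.5 kg.
Tool frame: the origin (TCP) lies midway between the tips of the shut fingers; the grasp point (between the pads) lies 19 mm behind it; z points along the fingers, y is the line along which they close (so a half turn about z gives the same grasp; the last joint's range is limited). The gripper opens to 85 mm and grips with 20 to 120 N. Pads are 22 mm wide; open, the fingers measure 114 mm over their backs; the gripper's body (76 mm by 85 mm) begins 54 mm behind the grasp point. The pads swing forward as they close: fully open they stand 13 mm farther back than shut.
Start: joints at [0.913, 0.381, 1.297, -0, 1.464, -0.215], TCP at [0.236, 0.497, 0.194] pointing down, gripper open.
Joint ranges: [-3.11, 3.11], [-0.89, 2.33], [0.22, 2.48], [-1.42, 4.56], [0.17, 2.85], [-2.88, 2.88]. Speed limits (rad/s): [2.39, 2.39, 3.14, 3.14, 3.14, 3.14].

INTERFACE

Orientations are given as [roll, pitch, yaw] about the fixed x, y, z axes, in that order (R = Rz(yaw) Ry(pitch) Rx(roll)).
In Python, from plant import monitor, cams, order gives the robot as it stands.
- The arm moves only by the tool play_rows, never from a script. Its argument "motion" is a list of rows, each an object with "translation": the shift along the world's x, y, z in cm, a list of three; "twist": the turn, a rotation vector about the world's x, y, z in degrees, a list of three; "gripper": the finger opening in cm, from 0 to 8.54. In form: [{"translation": [dx, dy, dz], "twist": [ax, ay, az], "gripper": gripper}, ...]. A call has 1 to 5 rows; each row is the pose to reach, as a shift and turn from the pose commanded when the call began; what a row does not reach only later rows make up. A row lasts 1/10 s, in which the tool goes at most 50 mm and 8.59 degrees, less where a joint would pass 70% of its speed; a pose out of reach is approached as far as the arm can. A call with a gripper value outside its range is refused whole. The fingers move at their own pace and stop on an object; "newtons" is the grip in N (left out, the last holds). Time passes only in rows, so rows that repeat a pose let the fingers close. It gives the time, the measured TCP pose, the force, the opening and the grip force at its end, in the units of the state.
- monitor.observe(): the state, without advancing time (a new reading comes with each control period).
- cams.camera(name): name is "scene" or "top"; returns (picture, depth): 420x560x3 uint8, blue, green, red; 420x560 float32, m along the optical axis (not along the pixel's ray), 0 where there is no reading.
- cams.camera_params(name): a dict with "mtx" (3x3 intrinsics, pixels), "R" (3x3) and "t" (3): a world point X has camera coordinates R X + t. Camera axes: x right, y down, z forward; pixel columns grow to the right and rows downward; lengths in m; the calibration is good to about 2 mm. A picture is of the moment at which its call begins. camera_params takes no time and is no camera call.
- order.close_job(): hands the job in; it is judged then, once.
The state is a dict: "time_s": time; "joint_positions": joint angles; "qd": joint speeds; "tau": joint torques, N m; "position": TCP position; "tool_rot": TCP orientation; "wrist_force": force on the tool from outside, world axes, zero at the start; "wrist_torque": the same for the moment, N m; "grip_width": finger opening in m; "grasp_force": force on a finger pad.
Only numpy, scipy, OpenCV 4.12 (cv2) and the standard library are available. Lean on these libraries where they do the work, as an engineer would, in place of code of your own. Each camera call takes 0.05 s, during which the arm holds its last target. There are 200 camera calls.

## Working session

There is one attempt and no reset: what is moved stays moved. The work goes in short steps, Python scripts to look and compute and a tool call to move; the robot and the scene stay as the last step left them, time stands still between calls to the robot, and variables do not carry over. Pictures are saved under pics/ and viewed, at most 19 in all, crops included, and the job is handed in when it is done.

Besides the shell and the picture viewer there is one more tool, called after "Emit:" as name([rows], argument=value, ...), one row to a line, values as JSON. play_rows: Moves the arm, as the interface text tells. Its arguments: {"type":"object","properties":{"motion":{"type":"array","items":{"type":"object","properties":{"translation":{"type":"array","items":{"type":"number"}},"twist":{"type":"array","items":{"type":"number"}},"gripper":{"type":"number"}}}},"newtons":{"type":"number"}},"required":["motion"]}

```bash
mkdir -p pics; ls; cat > h.py <<'E'
import numpy as np, cv2
from plant import monitor, cams, order
def ray(name,uv,z):
    p=cams.camera_params(name); R=np.array(p["R"]);t=np.array(p["t"]);K=np.array(p["mtx"])
    uv=np.atleast_2d(uv).astype(float)
    d=np.c_[uv,np.ones(len(uv))]@np.linalg.inv(K).T@R
    c=-R.T@t
    return c+d*((z-c[2])/d[:,2])[:,None]
def cloud(name,depth):
    p=cams.camera_params(name); R=np.array(p["R"]);t=np.array(p["t"]);K=np.array(p["mtx"])
    v,u=np.mgrid[:depth.shape[0],:depth.shape[1]]
    P=np.stack([u,v,np.ones_like(u)],-1)@np.linalg.inv(K).T*depth[...,None]
    return (P-t)@R
E
python3 - <<'E'
from h import *
print(monitor.observe())
for n in("top","scene"):
    im,d=cams.camera(n); cv2.imwrite(f"pics/{n}0.png",im); np.save(f"{n}0.npy",d); p=cams.camera_params(n); print(n,p)
E
```

```text
pics
{'time_s': 0.0, 'joint_positions': array([ 9.12690434e-01,  3.81229560e-01,  1.29828865e+00, -5.61868446e-06,
        1.46360990e+00, -2.15332414e-01]), 'qd': array([ 1.77637061e-04, -7.23033746e-04, -2.06823197e-03, -1.09628499e-03,
        1.43100610e-03, -8.01670793e-05]), 'tau': array([ 9.61653022e-04, -4.48439169e+01, -2.31288332e+01, -6.99868519e-05,
        4.52182285e-03, -9.74526017e-06]), 'position': array([0.23544075, 0.49666147, 0.1937844 ]), 'tool_rot': array([-3.14009147e+00, -3.22626930e-04,  2.69881954e+00]), 'wrist_force': array([-0.11563818, -0.88156875, -1.41379798]), 'wrist_torque': array([ 0.06329227,  0.02407783, -0.00352481]), 'grasp_force': 0.0, 'grip_width': 0.08547659298931387}
top {'mtx': array([[381.30445902,   0.        , 271.51653752],
       [  0.        , 381.30445902, 205.64249026],
       [  0.        ,   0.        ,   1.        ]]), 'R': array([[-0.0020633 , -0.99997971, -0.00602705],
       [-0.99560122,  0.00261875, -0.09365547],
       [ 0.09366936,  0.00580729, -0.99558642]]), 't': array([0.15718783, 0.56582838, 0.98201429])}
scene {'mtx': array([[417.98461708,   0.        , 284.90292454],
       [  0.        , 417.98461708, 209.07452033],
       [  0.        ,   0.        ,   1.        ]]), 'R': array([[ 0.69984597, -0.71428307, -0.00391286],
       [-0.48511215, -0.47127199, -0.73659277],
       [ 0.52429173,  0.51739966, -0.6763252 ]]), 't': array([-0.30330786,  0.39037853,  0.75237252])}
```

View pics/top0.png

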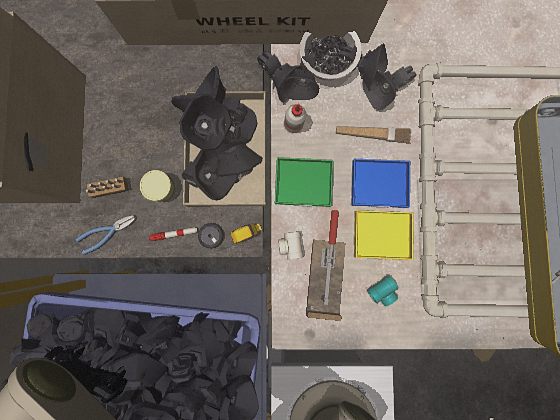

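View pics/scene0.png

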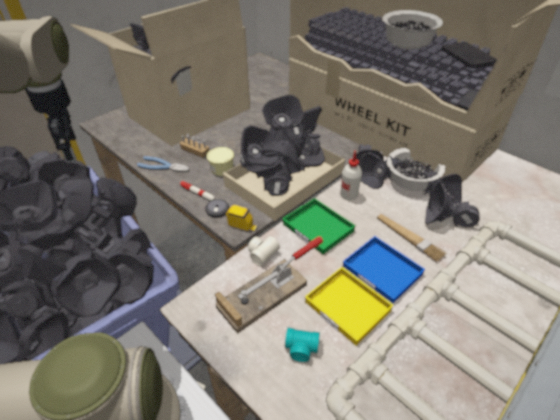

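Candidates, by pixel in the top view:
- **White tee:** (290,244). The turquoise look-alike at (383,290) is excluded.
- **Wheel:** (210,235). The other black casters, at (295,75), (385,80) and in the box at (215,130), are assemblies, not loose wheels.
- **Marker:** (173,234). The red-handled tool at (334,225) and the pliers are not it.
- **Tape:** (246,233). It is the only one.

I'll check these in one crop and measure heights.

```bash
python3 - <<'E'
from h import *
im=cv2.imread("pics/top0.png"); d=np.load("top0.npy")
cv2.imwrite("pics/crop0.png",cv2.resize(im[150:270,140:420],None,fx=2.8,fy=2.8,interpolation=cv2.INTER_CUBIC))
P=cloud("top",d)
np.set_printoptions(precision=4,suppress=True)
for n,(u,v) in dict(stand=(150,215),stand2=(230,250),wheel=(210,235),marker=(185,233),tape=(245,233),tee=(290,244),bench=(340,150),rail=(268,180),tool=(330,270),pink=(150,252),handle=(334,225),glue=(295,117),filler=(155,185),board=(310,310), box=(186,170),bin=(150,300)).items(): print(n,P[v,u])
hsv=cv2.cvtColor(im,cv2.COLOR_BGR2HSV)
for n,lo,hi in(("green",(45,120,40),(75,255,255)),("blue",(108,150,60),(125,255,255)),("yellow",(24,150,100),(34,255,255))):
    m=cv2.inRange(hsv,lo,hi); m[:, :270]=0
    c=max(cv2.findContours(m,0,1)[0],key=cv2.contourArea); r=cv2.minAreaRect(c); print(n,r,ray("top",cv2.boxPoints(r),0.0245)[:,:2].tolist(), ray("top",[r[0]],0.0245))
E
```

```text
stand [ 0.5443  0.4871 -0.0029]
stand2 [ 0.4491  0.2683 -0.0031]
wheel [ 0.4895  0.3223 -0.0002]
marker [0.4947 0.3864 0.0155]
tape [0.4935 0.2237 0.0537]
tee [0.4652 0.1081 0.0371]
bench [ 0.722  -0.0327  0.0004]
rail [ 0.7697  0.1776 -0.8034]
tool [0.3996 0.0079 0.054 ]
pink [0.4443 0.4826 0.0026]
handle [0.5122 0.0006 0.0843]
glue [0.7813 0.0963 0.1035]
filler [0.6182 0.4577 0.0541]
board [0.2953 0.057  0.0251]
box [0.643  0.3604 0.1295]
bin [ 0.2659  0.59   -0.3444]
green ((303.3416748046875, 182.8258056640625), (55.36583709716797, 43.569679260253906), 2.7263107299804688) [[0.5727390341546781, 0.14753366877234741], [0.6900781143633892, 0.14164083338237574], [0.6824114903484966, -0.006480681689329276], [0.565333474988646, 0.0009870658957500666]] [[0.6273 0.0709 0.0245]]
blue ((380.9585876464844, 182.65924072265625), (57.713199615478516, 45.93499755859375), 2.045408248901367) [[0.5687000076527924, -0.0555857595431099], [0.6923100742614057, -0.06264971694899266], [0.6861851515475261, -0.21670932995584624], [0.56281970431311, -0.207918865091006]] [[ 0.6272 -0.1357  0.0245]]
yellow ((382.9583740234375, 234.74859619140625), (53.47031021118164, 47.07386016845703), 1.9091525077819824) [[0.429904653887416, -0.06343512114477654], [0.5533683472949675, -0.07037694084960847], [0.548284864741501, -0.21131763408621168], [0.42503571949015223, -0.20277695915745164]] [[ 0.4888 -0.137   0.0245]]
```

View pics/crop0.png

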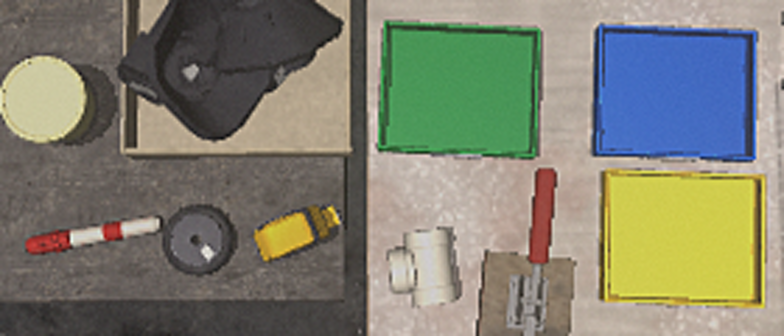

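The crop confirms the choices. Crop positions: red and white marker (95,235), loose wheel (200,238), tape (297,232), cream tee (425,265). Next I'll measure poses from the point cloud.

```bash
python3 - <<'E'
from h import *
np.set_printoptions(precision=4,suppress=True)
im=cv2.imread("pics/top0.png"); P=cloud("top",np.load("top0.npy")); hsv=cv2.cvtColor(im,cv2.COLOR_BGR2HSV)
def rect(n,roi,zlo,zhi):
    x0,x1,y0,y1=roi
    m=((P[...,0]>x0)&(P[...,0]<x1)&(P[...,1]>y0)&(P[...,1]<y1)&(P[...,2]>zlo)&(P[...,2]<zhi)).astype(np.uint8)
    k,l,s,c=cv2.connectedComponentsWithStats(m); i=1+np.argmax(s[1:,4]); q=P[l==i]
    r=cv2.minAreaRect((q[:,:2]*1000).astype(np.float32))
    print(n,len(q),"c",np.array(r[0]),"size",np.array(r[1]),"ang",round(r[2],1),"box",cv2.boxPoints(r).round().tolist(),"ztop",np.percentile(q[:,2],[50,95]),"px",s[i][:4]); return q
rect("marker",(.44,.54,.345,.50),.004,.03)
q=rect("wheel",(.44,.54,.27,.37),.004,.03)
rect("tape",(.43,.54,.17,.27),.01,.08); rect("tapetop",(.43,.54,.17,.27),.04,.08)
rect("tee",(.40,.55,.05,.15),.01,.06); rect("teetop",(.40,.55,.05,.15),.03,.06)
rect("box",(.54,.62,.2,.37),.01,.2)
for z in(.004,): 
  for n,a in(("green",(.55,.71,-.02,.16)),("blue",(.55,.71,-.22,-.05)),("yellow",(.41,.565,-.22,-.05))): rect(n,a,.015,.03)
st=P[205:255,130:140].reshape(-1,3);print("stand",np.median(st,0), np.median(P[252:256,200:260].reshape(-1,3),0))
# wheel: dark circle in image
g=cv2.cvtColor(im,cv2.COLOR_BGR2GRAY)
m=(g[218:254,194:228]<62).astype(np.uint8)
c=max(cv2.findContours(m,0,1)[0],key=cv2.contourArea);(u,v),r=cv2.minEnclosingCircle(c);print("wheelcircle",u+194,v+218,r,ray("top",[(u+194,v+218)],.013))
E
```

```text
marker 354 c [493.4095 413.5017] size [136.6097  39.5769] ang 87.6 box [[471.0, 346.0], [510.0, 344.0], [516.0, 481.0], [477.0, 483.0]] ztop [0.0154 0.0197] px [149 227  52  16]
wheel 529 c [489.5267 328.3681] size [80.815  64.0835] ang 89.9 box [[457.0, 288.0], [521.0, 288.0], [522.0, 369.0], [458.0, 369.0]] ztop [0.0151 0.0185] px [192 223  31  25]
tape 329 c [494.2075 228.6166] size [33.3773 66.0189] ang 23.6 box [[466.0, 252.0], [492.0, 192.0], [523.0, 205.0], [496.0, 266.0]] ztop [0.0545 0.0584] px [231 223  27  20]
tapetop 295 c [493.4527 230.3495] size [33.3773 59.7146] ang 23.6 box [[466.0, 251.0], [490.0, 196.0], [521.0, 210.0], [497.0, 264.0]] ztop [0.055  0.0587] px [231 224  25  19]
tee 513 c [461.982 107.552] size [67.4619 58.2943] ang 5.8 box [[425.0, 133.0], [431.0, 75.0], [499.0, 82.0], [493.0, 140.0]] ztop [0.0385 0.0433] px [279 232  24  27]
teetop 470 c [461.6901 108.3119] size [67.5197 56.631 ] ang 7.4 box [[425.0, 132.0], [432.0, 76.0], [499.0, 85.0], [492.0, 141.0]] ztop [0.039  0.0433] px [279 232  24  27]
box 602 c [594.9282 302.2547] size [122.515   50.2943] ang 89.6 box [[569.0, 241.0], [620.0, 241.0], [621.0, 363.0], [570.0, 364.0]] ztop [0.1388 0.1898] px [190 175  47  25]
green 349 c [631.6052  69.9491] size [151.1044 126.7242] ang 87.1 box [[565.0, -2.0], [691.0, -9.0], [699.0, 142.0], [572.0, 149.0]] ztop [0.0235 0.0268] px [275 157  58  49]
blue 383 c [ 628.13  -136.331] size [150.4647 126.7482] ang 88.3 box [[563.0, -210.0], [689.0, -213.0], [694.0, -63.0], [567.0, -59.0]] ztop [0.0234 0.027 ] px [353 159  57  48]
yellow 369 c [ 488.9585 -140.5676] size [151.7449 126.6236] ang 87.4 box [[422.0, -213.0], [549.0, -219.0], [556.0, -68.0], [429.0, -62.0]] ztop [0.0234 0.0267] px [355 210  59  50]
stand [ 0.5049  0.5271 -0.0002] [ 0.441   0.269  -0.0001]
wheelcircle 212.5 235.42000007629395 12.669212341308594 [[0.4882 0.3135 0.013 ]]
```

```bash
python3 - <<'E'
from h import *
np.set_printoptions(precision=4,suppress=True)
for cam,(marR,tapR) in dict(top=((140,220,205,250),(228,220,262,248)),scene=((175,175,215,205),(222,200,262,235))).items():
    im=cv2.imread(f"pics/{cam}0.png"); P=cloud(cam,np.load(f"{cam}0.npy")); hsv=cv2.cvtColor(im,cv2.COLOR_BGR2HSV)
    red=((hsv[...,0]<8)|(hsv[...,0]>172))&(hsv[...,1]>120)&(hsv[...,2]>60); white=(hsv[...,2]>140)&(hsv[...,1]<70)
    yel=(hsv[...,0]>18)&(hsv[...,0]<34)&(hsv[...,1]>130)&(hsv[...,2]>100)
    def fit(n,m,R,z):
        k=np.zeros(m.shape,bool);k[R[1]:R[3],R[0]:R[2]]=1
        v,u=np.nonzero(m&k); w=ray(cam,np.c_[u,v],z)[:,:2] if z is not None else P[v,u]
        r=cv2.minAreaRect((w[:,:2]*1000).astype(np.float32)); mu=w.mean(0); ev,E=np.linalg.eigh(np.cov(w[:,:2].T)); a=E[:,1]*np.sign(E[1,1])
        s=(w[:,:2]-mu[:2])@a; mid=mu[:2]+a*(s.max()+s.min())/2
        print(cam,n,len(w),"rect",np.array(r[0]),np.array(r[1]),r[2],"pca dir",a,np.degrees(np.arctan2(a[1],a[0])),"mid",mid,"len",np.ptp(s))
    fit("marker",red|white,marR,.012); fit("markerred",red,marR,.012)
    fit("tapeyel",yel&(P[...,2]>.045),tapR,.057)
im=cv2.imread("pics/top0.png");
print(cv2.cvtColor(im,cv2.COLOR_BGR2GRAY)[234,190:236]); print(cv2.cvtColor(im,cv2.COLOR_BGR2GRAY)[215:256,210])
E
```

```text
top marker 277 rect [493.5543 412.4043] [141.9069  34.6366] 89.88042449951172 pca dir [-0.1702  0.9854] 99.79701311552071 mid [0.4945 0.415 ] len 0.1387126934168451
top markerred 140 rect [490.9348 438.6309] [18.9087 91.0591] 10.659823417663574 pca dir [-0.1761  0.9844] 100.14412965736453 mid [0.4904 0.4385] len 0.09111394697971822
top tapeyel 227 rect [493.6843 231.027 ] [31.8933 56.5011] 23.816383361816406 pca dir [-0.3985  0.9172] 113.48301644427919 mid [0.4929 0.2307] len 0.056451760049531965
scene marker 544 rect [491.3544 423.5766] [135.9177 115.9562] 55.38379669189453 pca dir [0.5346 0.8451] 57.681200515567696 mid [0.4916 0.4242] len 0.1389136708647794
scene markerred 65 rect [487.5014 439.3207] [20.1784 88.181 ] 9.365063667297363 pca dir [-0.1509  0.9885] 98.68197989115782 mid [0.4878 0.4393] len 0.08830910215361434
scene tapeyel 191 rect [487.4812 222.9093] [37.6093 55.7448] 22.42784309387207 pca dir [-0.2591  0.9658] 105.01768980623751 mid [0.4867 0.2226] len 0.05769606932011394
[101  96  97 100  98  91 102 106  64  70  67  61 104 102 102 106 105 111
  81  42  66 100 107 104 104 103 103 102 104  78  73  69  54  51  59  97
  90  97  87  82  93 150 149 151 162 170]
[103  96  97 107 105 102 106 101  55  64  63  84  99  98  96 104 102 103
  99  66  59  57  68  99  97 102 102 104 103 107  76  80  62  64  94  95
 103 101 112 119 106]
```

Emit:
play_rows([
  {"translation":[25.8,-26.8,0],"twist":[0,0,-41],"gripper":6.4},
  {"translation":[25.8,-26.8,0],"twist":[0,0,-41],"gripper":6.4},
  {"translation":[25.8,-26.8,0],"twist":[0,0,-41],"gripper":6.4},
  {"translation":[25.8,-26.8,0],"twist":[0,0,-41],"gripper":6.4},
  {"translation":[25.8,-26.8,0],"twist":[0,0,-41],"gripper":6.4},
], newtons=40)

```text
time_s: 0.6
position: [0.4099, 0.3152, 0.1942]
tool_rot: [-3.141, -0.0, 1.978]
wrist_force: [0.8, 0.7, -0.5]
grip_width: 0.0642
grasp_force: 0.0
```

Emit:
play_rows([
  {"translation":[4.2,-4.3,0],"twist":[0,0,0],"gripper":6.4},
  {"translation":[8.4,-8.7,0],"twist":[0,0,0],"gripper":6.4},
  {"translation":[8.4,-8.7,0],"twist":[0,0,0],"gripper":6.4},
  {"translation":[8.4,-8.7,-5],"twist":[0,0,0],"gripper":6.4},
  {"translation":[8.4,-8.7,-8],"twist":[0,0,0],"gripper":6.4},
])

```text
time_s: 1.1
position: [0.4925, 0.2288, 0.1118]
tool_rot: [-3.139, -0.001, 1.982]
wrist_force: [0.4, 0.8, -0.1]
grip_width: 0.0643
grasp_force: 0.0
```

```bash
python3 - <<'E'
from h import *
s=monitor.observe();print(s["position"],s["tool_rot"],s["grip_width"])
im,_=cams.camera("top");im2,_=cams.camera("scene")
a=cv2.resize(im[190:270,180:290],(550,400));b=cv2.resize(im2[130:260,160:290],(400,400))
cv2.imwrite("pics/t1.png",np.hstack([a,b])[:, :800])
E
```

```text
[0.49252434 0.22877898 0.11181626] [-3.13915035e+00 -5.07873383e-04  1.98151914e+00] 0.06429286364954716
```

View pics/t1.png

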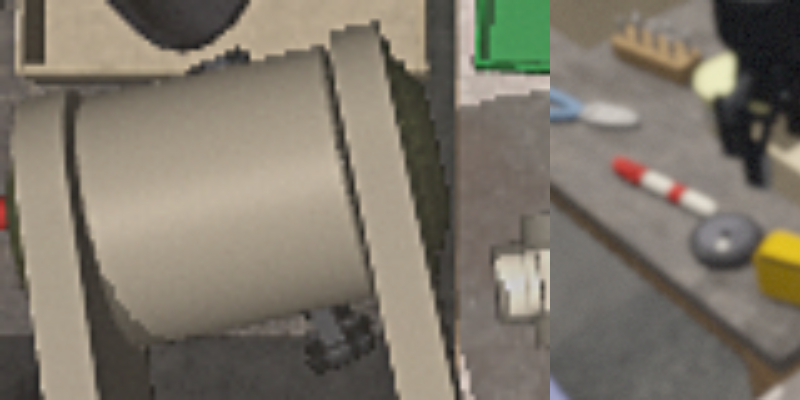

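The arm blocks the top view. In the scene crop the fingertips, at about (228,190), lie where the commanded TCP projects, above the yellow tape at (255,215). I'll descend and grip.

Emit:
play_rows([
  {"translation":[0.1,0,-5],"twist":[0,0,0],"gripper":6.4},
  {"translation":[0.1,0,-9.9],"twist":[0,0,0],"gripper":6.4},
  {"translation":[0.1,0,-9.9],"twist":[0,0,0],"gripper":2.5},
  {"translation":[0.1,0,-9.9],"twist":[0,0,0],"gripper":2.5},
  {"translation":[0.1,0,-9.9],"twist":[0,0,0],"gripper":2.5},
])

```text
time_s: 1.7
position: [0.4955, 0.2306, 0.0187]
tool_rot: [3.137, 0.0, 1.983]
wrist_force: [-3.7, 1.5, 6.0]
grip_width: 0.0253
grasp_force: 3.3
```

```bash
python3 - <<'E'
from h import *
s=monitor.observe();print(s["position"],s["tool_rot"],s["grip_width"],s["grasp_force"],s["wrist_force"])
im2,_=cams.camera("scene")
cv2.imwrite("pics/t2.png",cv2.resize(im2[150:260,180:330],(750,550)))
E
```

```text
[0.49546023 0.23058349 0.01873178] [3.13731204e+00 2.85668408e-04 1.98334389e+00] 0.02525163581749264 3.288155024868047 [-3.73414997  1.46385913  5.96196478]
```

View pics/t2.png

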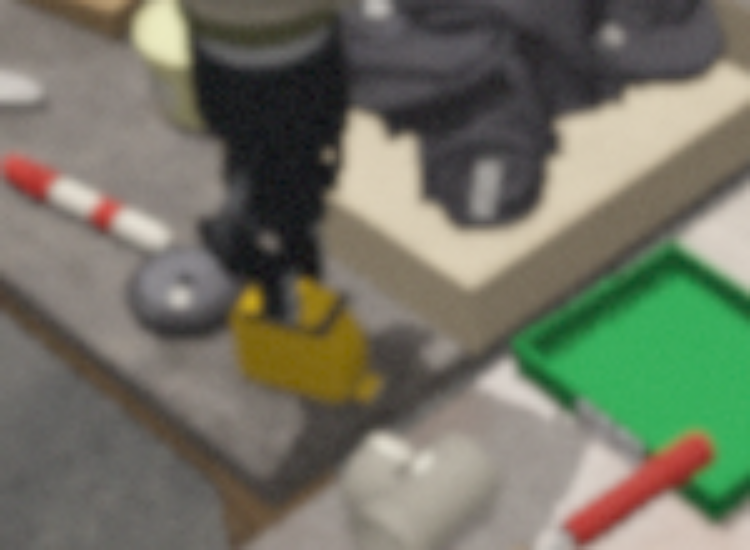

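```bash
python3 - <<'E'
from h import *
np.set_printoptions(precision=3,suppress=True)
d0=np.load("scene0.npy"); im,d=cams.camera("scene"); np.save("scene2.npy",d)
P0=cloud("scene",d0);P=cloud("scene",d)
for u,v in((229,210),(231,212),(237,207),(237,211),(237,214),(240,220),(244,210),(246,207),(233,202),(222,195),(245,225),(250,222)): print(u,v,im[v,u],P0[v,u],P[v,u])
s=monitor.observe();print(s["position"],s["grip_width"],s["grasp_force"],s["wrist_force"],s["joint_positions"],s["tool_rot"])
E
```

```text
229 210 [ 32 155 186] [0.478 0.248 0.053] [0.477 0.247 0.054]
231 212 [ 31  96 119] [0.474 0.235 0.057] [0.468 0.226 0.067]
237 207 [76 75 77] [0.498 0.24  0.056] [0.482 0.218 0.08 ]
237 211 [68 67 68] [0.489 0.23  0.054] [0.479 0.216 0.069]
237 214 [62 70 74] [0.481 0.22  0.055] [0.48  0.219 0.057]
240 220 [ 11 101 126] [0.483 0.212 0.038] [0.483 0.213 0.037]
244 210 [ 29 120 146] [0.504 0.219 0.055] [0.505 0.22  0.054]
246 207 [105 122 136] [ 0.554  0.272 -0.001] [0.553 0.271 0.   ]
233 202 [17 15 14] [ 0.544  0.317 -0.004] [0.461 0.203 0.12 ]
222 195 [51 53 51] [ 0.539  0.361 -0.   ] [0.437 0.211 0.153]
245 225 [  8 102 125] [0.491 0.203 0.02 ] [0.489 0.201 0.023]
250 222 [ 15  95 119] [0.505 0.2   0.023] [0.504 0.198 0.024]
[0.495 0.231 0.019] 0.024952506256661292 2.8619649188476615 [-2.863  0.435  5.511] [ 0.219  0.563  1.557  0.001  1.017 -0.194] [3.137 0.    1.983]
```

Emit:
play_rows([
  {"translation":[0,0,0],"twist":[0,0,0],"gripper":1.5},
  {"translation":[0,0,0],"twist":[0,0,0],"gripper":1.5},
  {"translation":[0,0,0],"twist":[0,0,0],"gripper":1.5},
])

```text
time_s: 2.1
position: [0.4948, 0.2305, 0.0202]
tool_rot: [3.137, 0.001, 1.984]
wrist_force: [-9.7, -0.9, 25.9]
grip_width: 0.0151
grasp_force: 13.7
```

Emit:
play_rows([
  {"translation":[0,0,0],"twist":[0,0,0],"gripper":6.4},
  {"translation":[0,0,0],"twist":[0,0,0],"gripper":6.4},
  {"translation":[0,0,0],"twist":[0,0,0],"gripper":6.4},
])

```text
time_s: 2.4
position: [0.4948, 0.23, 0.0166]
tool_rot: [3.139, 0.001, 1.983]
wrist_force: [-0.4, -0.2, 0.4]
grip_width: 0.0579
grasp_force: 0.0
```

```bash
python3 - <<'E'
from h import *
im,d=cams.camera("scene");t,_=cams.camera("top")
cv2.imwrite("pics/t3.png",np.hstack([cv2.resize(im[160:250,190:280],(400,400),interpolation=cv2.INTER_CUBIC),cv2.resize(t[190:270,200:280],(400,400))]))
E
```

```text
(no output)
```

View pics/t3.png

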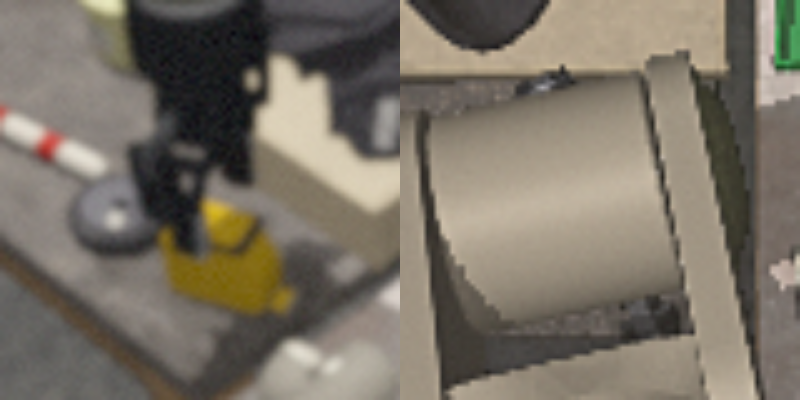

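```bash
python3 - <<'E'
from h import *
np.set_printoptions(precision=3,suppress=True)
im,d=cams.camera("scene"); P=cloud("scene",d)
for v in range(196,228,2):
  print(v,[(u,P[v,u].round(3).tolist(),im[v,u].tolist()) for u in (229,232,235)])
s=monitor.observe();print(s["position"],s["tool_rot"],s["joint_positions"])
E
```

```text
196 [(229, [0.448, 0.199, 0.15], [46, 45, 46]), (232, [0.472, 0.219, 0.123], [60, 61, 64]), (235, [0.469, 0.204, 0.133], [51, 50, 56])]
198 [(229, [0.447, 0.199, 0.144], [31, 29, 28]), (232, [0.465, 0.212, 0.125], [48, 43, 47]), (235, [0.469, 0.205, 0.127], [38, 37, 38])]
200 [(229, [0.445, 0.197, 0.14], [47, 46, 49]), (232, [0.463, 0.21, 0.121], [76, 82, 84]), (235, [0.468, 0.203, 0.122], [55, 59, 59])]
202 [(229, [0.444, 0.195, 0.136], [42, 42, 43]), (232, [0.462, 0.208, 0.116], [83, 85, 87]), (235, [0.47, 0.208, 0.111], [69, 72, 77])]
204 [(229, [0.443, 0.196, 0.129], [34, 32, 29]), (232, [0.458, 0.205, 0.114], [53, 54, 55]), (235, [0.469, 0.207, 0.106], [67, 97, 111])]
206 [(229, [0.441, 0.194, 0.125], [30, 31, 27]), (232, [0.457, 0.204, 0.109], [41, 39, 40]), (235, [0.007, -0.422, 0.795], [39, 125, 150])]
208 [(229, [0.442, 0.196, 0.117], [33, 27, 31]), (232, [0.457, 0.205, 0.102], [36, 30, 30]), (235, [0.469, 0.209, 0.091], [56, 127, 151])]
210 [(229, [0.44, 0.195, 0.112], [33, 32, 32]), (232, [0.457, 0.206, 0.094], [48, 46, 44]), (235, [0.466, 0.206, 0.088], [71, 119, 140])]
2
[... 493 characters left out ...]
, 79, 94]), (235, [0.462, 0.204, 0.065], [62, 95, 109])]
220 [(229, [0.471, 0.245, 0.023], [17, 99, 123]), (232, [0.474, 0.236, 0.028], [19, 97, 121]), (235, [0.478, 0.228, 0.03], [22, 99, 120])]
222 [(229, [0.471, 0.245, 0.016], [22, 99, 121]), (232, [0.475, 0.238, 0.018], [18, 101, 123]), (235, [0.478, 0.229, 0.022], [20, 103, 125])]
224 [(229, [0.47, 0.245, 0.01], [48, 98, 119]), (232, [0.474, 0.237, 0.012], [26, 101, 122]), (235, [0.478, 0.229, 0.015], [22, 99, 123])]
226 [(229, [0.47, 0.247, 0.001], [85, 100, 109]), (232, [0.473, 0.237, 0.005], [56, 95, 110]), (235, [0.477, 0.229, 0.008], [36, 96, 117])]
[0.494 0.23  0.016] [3.141 0.    1.983] [ 0.218  0.568  1.56  -0.     1.013 -0.194]
```

The picture shows the near fingertip at about (232,217), just at the tape's top edge. Depth puts that tip about 40 mm above where the reported TCP says it should be. The fingers only pressed on the tape's top, so I'll quantify the offset before going on.

```bash
cat >> h.py <<'E'
def fingers(zlo=.03,zhi=.10,R=.075,cam="scene"):
    s=monitor.observe(); c=s["position"]; ph=s["tool_rot"][2]-np.pi/2
    im,d=cams.camera(cam); P=cloud(cam,d); g=im.max(2)
    a=np.array([np.cos(ph),np.sin(ph)]);b=np.array([-a[1],a[0]])
    q=P[...,:2]-c[:2]; A=q@a;B=q@b; Z=P[...,2]-c[2]
    m=(np.abs(A)<R)&(np.abs(B)<.04)&(Z>zlo)&(Z<zhi)&(g<110)&(im.max(2).astype(int)-im.min(2)<40)
    return s,A[m],B[m],Z[m]
E
python3 - <<'E'
from h import *
np.set_printoptions(precision=3,suppress=True)
s,A,B,Z=fingers(.043,.10)
print(s["position"],s["grip_width"],len(A))
for z in np.arange(.04,.1,.006):
    for sg in(-1,1):
        k=(Z>=z)&(Z<z+.006)&(A*sg>0)
        if k.sum()>2: print(round(z,3),sg,k.sum(),"A",np.percentile(A[k],[5,50,95]),"B",np.percentile(B[k],[5,50,95]))
E
```

```text
[0.494 0.23  0.016] 0.06376254882524908 235
0.04 1 5 A [0.03  0.032 0.034] B [-0.007 -0.003  0.01 ]
0.046 -1 6 A [-0.041 -0.039 -0.036] B [-0.009 -0.008 -0.005]
0.046 1 15 A [0.03  0.033 0.036] B [-0.01  0.    0.01]
0.052 -1 9 A [-0.046 -0.043 -0.037] B [-0.009 -0.005  0.002]
0.052 1 12 A [0.03  0.032 0.034] B [-0.009  0.001  0.012]
0.058 -1 13 A [-0.047 -0.043 -0.036] B [-0.01  -0.005  0.002]
0.058 1 18 A [0.03  0.032 0.038] B [-0.01  -0.001  0.011]
0.064 -1 13 A [-0.047 -0.044 -0.037] B [-0.009 -0.004  0.003]
0.064 1 13 A [0.029 0.032 0.035] B [-0.01  -0.003  0.009]
0.07 -1 8 A [-0.047 -0.041 -0.038] B [-0.009 -0.006 -0.004]
0.07 1 14 A [0.029 0.031 0.033] B [-0.01  0.    0.01]
0.076 -1 4 A [-0.046 -0.042 -0.039] B [-0.01  -0.006 -0.006]
0.076 1 19 A [0.03  0.032 0.036] B [-0.009 -0.002  0.008]
0.082 1 8 A [0.032 0.033 0.034] B [-0.008 -0.     0.004]
0.088 -1 22 A [-0.064 -0.059 -0.032] B [-0.011 -0.009  0.01 ]
0.088 1 7 A [0.03  0.032 0.034] B [-0.011 -0.01  -0.   ]
0.094 -1 40 A [-0.064 -0.059 -0.038] B [-0.011 -0.     0.01 ]
0.094 1 7 A [0.037 0.053 0.057] B [-0.01  -0.006 -0.001]
```

Emit:
play_rows([
  {"translation":[0,0,-2],"twist":[0,0,0],"gripper":6.4},
  {"translation":[0,0,-3.8],"twist":[0,0,0],"gripper":6.4},
  {"translation":[0,0,-3.8],"twist":[0,0,0],"gripper":2.4},
  {"translation":[0,0,-3.8],"twist":[0,0,0],"gripper":2.4},
  {"translation":[0,0,-3.8],"twist":[0,0,0],"gripper":2.4},
])

```text
time_s: 3.1
position: [0.4945, 0.23, -0.0218]
tool_rot: [3.14, 0.0, 1.983]
wrist_force: [0.6, -0.4, -2.4]
grip_width: 0.0317
grasp_force: 41.5
```

Gripped at 31.7 mm with 41 N. Now I'll lift.

Emit:
play_rows([
  {"translation":[0,0,5],"twist":[0,0,0],"gripper":2.4},
  {"translation":[0,0,10],"twist":[0,0,0],"gripper":2.4},
  {"translation":[0,0,14],"twist":[0,0,0],"gripper":2.4},
  {"translation":[2,-4.4,14],"twist":[0,0,-8],"gripper":2.4},
  {"translation":[4,-8.8,14],"twist":[0,0,-16],"gripper":2.4},
])

```text
time_s: 3.6
position: [0.5347, 0.1417, 0.1198]
tool_rot: [3.137, 0.0, 1.701]
wrist_force: [0.7, 0.2, -2.0]
grip_width: 0.0315
grasp_force: 41.4
```

Emit:
play_rows([
  {"translation":[2,-4.4,0],"twist":[0,0,-8],"gripper":2.4},
  {"translation":[4,-8.8,0],"twist":[0,0,-9.5],"gripper":2.4},
  {"translation":[6,-13.2,0],"twist":[0,0,-9.5],"gripper":2.4},
  {"translation":[8,-17.6,0],"twist":[0,0,-9.5],"gripper":2.4},
  {"translation":[10,-21.5,0],"twist":[0,0,-9.5],"gripper":2.4},
])

```text
time_s: 4.1
position: [0.6345, -0.0755, 0.1182]
tool_rot: [3.141, 0.0, 1.537]
wrist_force: [0.6, 1.4, -1.9]
grip_width: 0.0316
grasp_force: 41.4
```

Emit:
play_rows([
  {"translation":[1.8,-3.0,0],"twist":[0,0,0],"gripper":2.4},
  {"translation":[1.8,-3.0,0],"twist":[0,0,0],"gripper":2.4},
  {"translation":[1.8,-3.0,-4],"twist":[0,0,0],"gripper":2.4},
  {"translation":[1.8,-3.0,-8],"twist":[0,0,0],"gripper":2.4},
  {"translation":[1.8,-3.0,-8],"twist":[0,0,0],"gripper":2.4},
])

```text
time_s: 4.6
position: [0.6487, -0.1017, 0.0327]
tool_rot: [-3.132, -0.003, 1.538]
wrist_force: [-0.9, 0.4, -2.1]
grip_width: 0.0315
grasp_force: 41.3
```

```bash
python3 - <<'E'
from h import *
np.set_printoptions(precision=4,suppress=True)
s=monitor.observe();print(s["position"],s["tool_rot"])
im,d=cams.camera("scene");P=cloud("scene",d)
cv2.imwrite("pics/t4.png",cv2.resize(im[190:310,300:460],(800,600)))
# blue tray rim from scene
hsv=cv2.cvtColor(cv2.imread("pics/scene0.png"),cv2.COLOR_BGR2HSV)
P0=cloud("scene",np.load("scene0.npy"))
for n,a in(("green",(.55,.71,-.02,.16)),("blue",(.55,.71,-.225,-.045)),("yellow",(.41,.565,-.225,-.045))):
    m=(P0[...,0]>a[0])&(P0[...,0]<a[1])&(P0[...,1]>a[2])&(P0[...,1]<a[3])&(P0[...,2]>.015)&(P0[...,2]<.03)&(hsv[...,1]>120)
    r=cv2.minAreaRect((P0[m][:,:2]*1000).astype(np.float32));print(n,r)
E
```

```text
[ 0.6487 -0.1017  0.0327] [-3.1316 -0.0032  1.5383]
green ((630.1995239257812, 70.42510223388672), (153.03807067871094, 124.58262634277344), 87.27111053466797)
blue ((619.4423217773438, -136.51768493652344), (150.1722412109375, 142.70689392089844), 87.78692626953125)
yellow ((496.61785888671875, -140.95184326171875), (149.64402770996094, 141.67665100097656), 87.73040008544922)
```

View pics/t4.png

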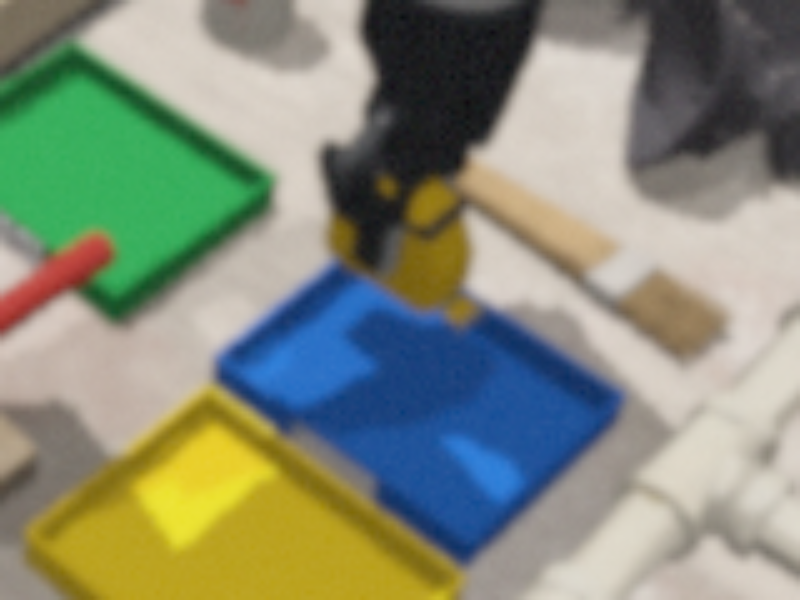

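The picture shows the tape held upright over the blue tray's far left part (around (420,250) in the crop). The tray's card holder is on the near side.

Emit:
play_rows([
  {"translation":[0,0,-3.4],"twist":[0,0,0],"gripper":2.4},
  {"translation":[0,0,-3.4],"twist":[0,0,0],"gripper":2.4},
  {"translation":[0,0,-3.4],"twist":[0,0,0],"gripper":2.4},
])

```text
time_s: 4.95
position: [0.6528, -0.1032, 0.0057]
tool_rot: [3.14, 0.001, 1.538]
wrist_force: [-1.0, -0.4, -0.7]
grip_width: 0.0316
grasp_force: 41.3
```

Emit:
play_rows([
  {"translation":[0,-0.2,-1.6],"twist":[0,0,0],"gripper":2.4},
  {"translation":[0,-0.2,-2.2],"twist":[0,0,0],"gripper":2.4},
  {"translation":[0,-0.2,-2.2],"twist":[0,0,0],"gripper":2.4},
])

```text
time_s: 5.25
position: [0.6522, -0.1052, -0.0177]
tool_rot: [3.141, 0.0, 1.538]
wrist_force: [-0.3, 0.1, -1.6]
grip_width: 0.0318
grasp_force: 41.4
```

Emit:
play_rows([
  {"translation":[0,0,-0.15],"twist":[0,0,0],"gripper":2.4},
  {"translation":[0,0,-0.15],"twist":[0,0,0],"gripper":2.4},
])

```text
time_s: 5.45
position: [0.6527, -0.1053, -0.0189]
tool_rot: [3.14, 0.001, 1.538]
wrist_force: [0.9, -0.2, 1.2]
grip_width: 0.0314
grasp_force: 41.7
```

Contact with the floor. I'll release and rise straight up.

Emit:
play_rows([
  {"translation":[0,0,0],"twist":[0,0,0],"gripper":3.7},
  {"translation":[0,0,0],"twist":[0,0,0],"gripper":3.7},
  {"translation":[0,0,3],"twist":[0,0,0],"gripper":3.7},
  {"translation":[0,0,8],"twist":[0,0,0],"gripper":3.7},
  {"translation":[0,0,13],"twist":[0,0,0],"gripper":3.7},
])

```text
time_s: 5.95
position: [0.6516, -0.105, 0.1113]
tool_rot: [-3.14, -0.0, 1.538]
wrist_force: [0.8, -0.0, 0.2]
grip_width: 0.0367
grasp_force: 0.0
```

Emit:
play_rows([
  {"translation":[-2,4.6,1],"twist":[0,0,8],"gripper":5},
  {"translation":[-4,9.2,1],"twist":[0,0,12],"gripper":5},
  {"translation":[-6,13.8,1],"twist":[0,0,12],"gripper":5},
  {"translation":[-8,18.4,1],"twist":[0,0,12],"gripper":5},
  {"translation":[-10,23,1],"twist":[0,0,12],"gripper":5},
])

```text
time_s: 6.45
position: [0.5517, 0.1248, 0.1203]
tool_rot: [3.141, 0.0, 1.747]
wrist_force: [1.4, -0.2, -0.1]
grip_width: 0.05
grasp_force: 0.0
```

```bash
python3 - <<'E'
from h import *
np.set_printoptions(precision=4,suppress=True)
s=monitor.observe();print(s["position"],s["tool_rot"])
im,d=cams.camera("top");P=cloud("top",d)
m=(P[...,0]>.56)&(P[...,0]<.7)&(P[...,1]>-.21)&(P[...,1]<-.06)&(P[...,2]>.035)&(P[...,2]<.08)
q=P[m];print(len(q),cv2.minAreaRect((q[:,:2]*1000).astype(np.float32)),np.percentile(q[:,2],[50,95]))
hsv=cv2.cvtColor(im,cv2.COLOR_BGR2HSV)
m=(P[...,0]>.43)&(P[...,0]<.55)&(P[...,1]>.3)&(P[...,1]<.5)&(P[...,2]>.008)&(P[...,2]<.03);q=P[m];print(len(q),q.mean(0))
E
```

```text
[0.5517 0.1248 0.1203] [3.141  0.     1.7472]
316 ((650.4577026367188, -104.22802734375), (61.566932678222656, 32.507755279541016), 88.85008239746094) [0.0578 0.0614]
732 [0.4909 0.3652 0.0153]
```

Tape measured upright at (0.650, -0.104), top z 0.061. Now the marker.

Emit:
play_rows([
  {"translation":[-3,3.8,0],"twist":[0,0,0],"gripper":5},
  {"translation":[-5.5,8,0],"twist":[0,0,0],"gripper":5},
  {"translation":[-5.5,13,0],"twist":[0,0,0],"gripper":5},
  {"translation":[-5.5,18,0],"twist":[0,0,0],"gripper":5},
  {"translation":[-5.5,23,0],"twist":[0,0,0],"gripper":5},
])

```text
time_s: 7.0
position: [0.4974, 0.3552, 0.1205]
tool_rot: [3.141, -0.0, 1.748]
wrist_force: [0.8, -0.2, 0.3]
grip_width: 0.0502
grasp_force: 0.0
```

Emit:
play_rows([
  {"translation":[0,4.6,-2],"twist":[0,0,0],"gripper":5},
  {"translation":[0,4.6,-6],"twist":[0,0,0],"gripper":5},
  {"translation":[0,4.6,-10.5],"twist":[0,0,0],"gripper":5},
  {"translation":[0,4.6,-10.5],"twist":[0,0,0],"gripper":5},
])

```text
time_s: 7.4
position: [0.4945, 0.3978, 0.0096]
tool_rot: [-3.131, 0.003, 1.748]
wrist_force: [-0.4, -0.6, 0.2]
grip_width: 0.0498
grasp_force: 0.0
```

```bash
python3 - <<'E'
from h import *
np.set_printoptions(precision=4,suppress=True)
s=monitor.observe();print(s["position"],s["tool_rot"])
im,d=cams.camera("scene");P=cloud("scene",d)
cv2.imwrite("pics/t5.png",cv2.resize(im[130:250,150:310],(800,600)))
E
```

```text
[0.4945 0.3978 0.0096] [-3.131   0.0035  1.7481]
```

View pics/t5.png

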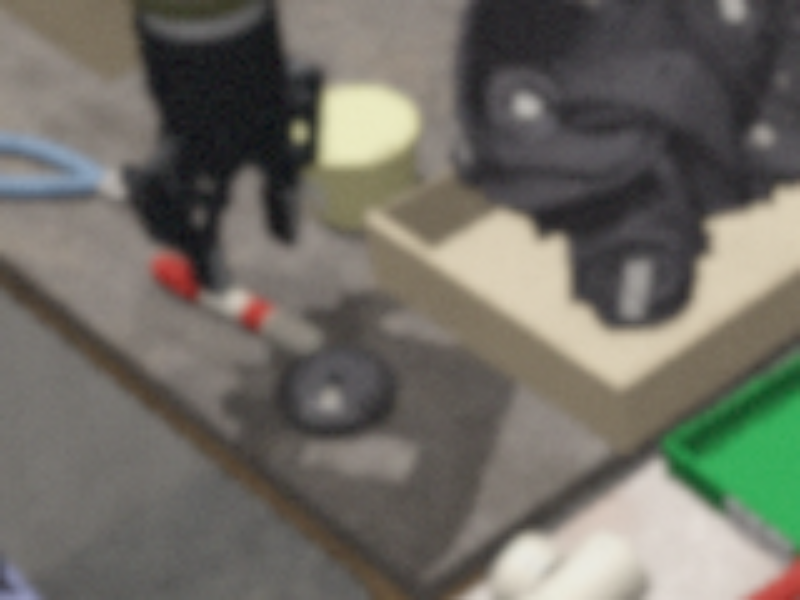

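The fingers straddle the marker's line at crop (215,270), with the wheel clear at (338,390). I'll descend.

Emit:
play_rows([
  {"translation":[0.1,0,-2.5],"twist":[0,0,0],"gripper":5},
  {"translation":[0.1,0,-4.4],"twist":[0,0,0],"gripper":5},
  {"translation":[0.1,0,-4.4],"twist":[0,0,0],"gripper":5},
])

```text
time_s: 7.75
position: [0.4991, 0.3989, -0.0284]
tool_rot: [-3.141, 0.0, 1.747]
wrist_force: [0.2, -0.1, 0.4]
grip_width: 0.05
grasp_force: 0.0
```

```bash
python3 - <<'E'
from h import *
np.set_printoptions(precision=4,suppress=True)
s,A,B,Z=fingers(.03,.10); print(s["position"],s["wrist_force"])
z=Z+s["position"][2]
for sg in(-1,1):
    k=(A*sg>.015)&(z>.006); print(sg,np.sort(z[k])[:8],np.percentile(A[k],[5,50]),np.percentile(B[k],[5,50,95]))
E
```

```text
[ 0.4991  0.3989 -0.0284] [ 0.1763 -0.1473  0.3901]
-1 [0.011  0.0133 0.0155 0.0165 0.0168 0.0188 0.019  0.0202] [-0.0575 -0.0365] [-0.0121 -0.0064  0.0093]
1 [0.0108 0.012  0.013  0.0132 0.0141 0.0142 0.0143 0.015 ] [0.0224 0.0266] [-0.0123 -0.0047  0.0091]
```

Emit:
play_rows([
  {"translation":[0,0,-0.2],"twist":[0,0,0],"gripper":5},
  {"translation":[0,0,-0.2],"twist":[0,0,0],"gripper":1.2},
  {"translation":[0,0,-0.2],"twist":[0,0,0],"gripper":1.2},
  {"translation":[0,0,-0.2],"twist":[0,0,0],"gripper":1.2},
  {"translation":[0,0,-0.2],"twist":[0,0,0],"gripper":1.2},
])

```text
time_s: 8.3
position: [0.4992, 0.3994, -0.03]
tool_rot: [3.14, -0.0, 1.748]
wrist_force: [-1.7, -0.9, 5.9]
grip_width: 0.0151
grasp_force: 39.4
```

Emit:
play_rows([
  {"translation":[0,0,2],"twist":[0,0,0],"gripper":1.2},
  {"translation":[0,0,7],"twist":[0,0,0],"gripper":1.2},
  {"translation":[0,0,12],"twist":[0,0,0],"gripper":1.2},
  {"translation":[0,-3,15],"twist":[0,0,0],"gripper":1.2},
  {"translation":[0,-7,15],"twist":[0,0,0],"gripper":1.2},
])

```text
time_s: 8.8
position: [0.5004, 0.3304, 0.1237]
tool_rot: [3.132, -0.002, 1.75]
wrist_force: [1.1, 0.2, -1.0]
grip_width: 0.0149
grasp_force: 39.3
```

```bash
python3 - <<'E'
from h import *
s=monitor.observe();print(s["position"],s["grip_width"],s["grasp_force"])
im,d=cams.camera("scene")
cv2.imwrite("pics/t6.png",cv2.resize(im[90:230,150:330],(720,560)))
E
```

```text
[0.50043882 0.33037528 0.12373223] 0.01489768215113185 39.282310009002686
```

View pics/t6.png

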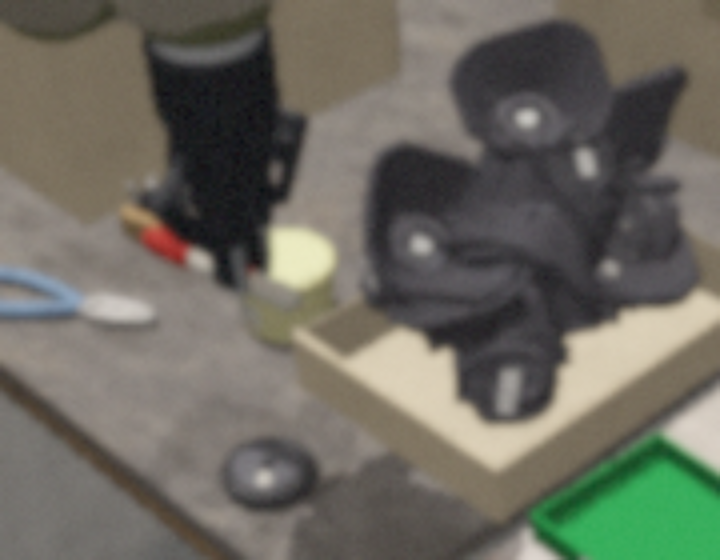

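The marker is held about level (crop (150,220) to (290,295)). The wheel is undisturbed.

Emit:
play_rows([
  {"translation":[0,-4.5,0],"twist":[0,0,0],"gripper":1.2},
  {"translation":[0,-9,0],"twist":[0,0,0],"gripper":1.2},
  {"translation":[1,-13.7,0],"twist":[0,0,-4],"gripper":1.2},
  {"translation":[2.5,-18.4,0],"twist":[0,0,-8],"gripper":1.2},
  {"translation":[4,-23,0],"twist":[0,0,-12],"gripper":1.2},
])

```text
time_s: 9.35
position: [0.5388, 0.0974, 0.1191]
tool_rot: [3.141, -0.0, 1.535]
wrist_force: [0.0, -0.3, -0.5]
grip_width: 0.0151
grasp_force: 39.3
```

Emit:
play_rows([
  {"translation":[1.2,-4.7,0],"twist":[0,0,0],"gripper":1.2},
  {"translation":[2.4,-9.4,0],"twist":[0,0,0],"gripper":1.2},
  {"translation":[3.6,-14.1,0],"twist":[0,0,0],"gripper":1.2},
  {"translation":[4.8,-18.8,0],"twist":[0,0,0],"gripper":1.2},
  {"translation":[5.7,-23,0],"twist":[0,0,0],"gripper":1.2},
])

```text
time_s: 9.85
position: [0.5959, -0.1332, 0.1188]
tool_rot: [-3.142, 0.0, 1.537]
wrist_force: [0.8, -0.2, 0.6]
grip_width: 0.015
grasp_force: 39.3
```

Emit:
play_rows([
  {"translation":[0.1,-2.2,0],"twist":[0,0,0],"gripper":1.2},
  {"translation":[0.1,-2.2,-5],"twist":[0,0,0],"gripper":1.2},
  {"translation":[0.1,-2.2,-9.5],"twist":[0,0,0],"gripper":1.2},
  {"translation":[0.1,-2.2,-9.5],"twist":[0,0,0],"gripper":1.2},
  {"translation":[0.1,-2.2,-9.5],"twist":[0,0,0],"gripper":1.2},
])

```text
time_s: 10.35
position: [0.5971, -0.1528, 0.0248]
tool_rot: [-3.141, -0.0, 1.538]
wrist_force: [-0.0, 0.0, 1.0]
grip_width: 0.0152
grasp_force: 39.3
```

```bash
python3 - <<'E'
from h import *
np.set_printoptions(precision=4,suppress=True)
s=monitor.observe();print(s["position"],s["grip_width"],s["grasp_force"])
im,d=cams.camera("scene");P=cloud("scene",d)
cv2.imwrite("pics/t7.png",cv2.resize(im[210:310,320:450],(780,600)))
hsv=cv2.cvtColor(im,cv2.COLOR_BGR2HSV)
red=((hsv[...,0]<8)|(hsv[...,0]>172))&(hsv[...,1]>110)&(hsv[...,2]>50)&(P[...,0]>.55)&(P[...,0]<.7)&(P[...,1]<-.03)&(P[...,1]>-.24)
q=P[red]
if len(q)>3:
  a=q[q[:,1].argsort()];print(len(a),a[:6].mean(0),a[-6:].mean(0))
E
```

```text
[ 0.5971 -0.1528  0.0248] 0.015239053193753498 39.282939434051514
84 [ 0.5924 -0.106   0.0707] [ 0.6038 -0.0712  0.0611]
```

View pics/t7.png

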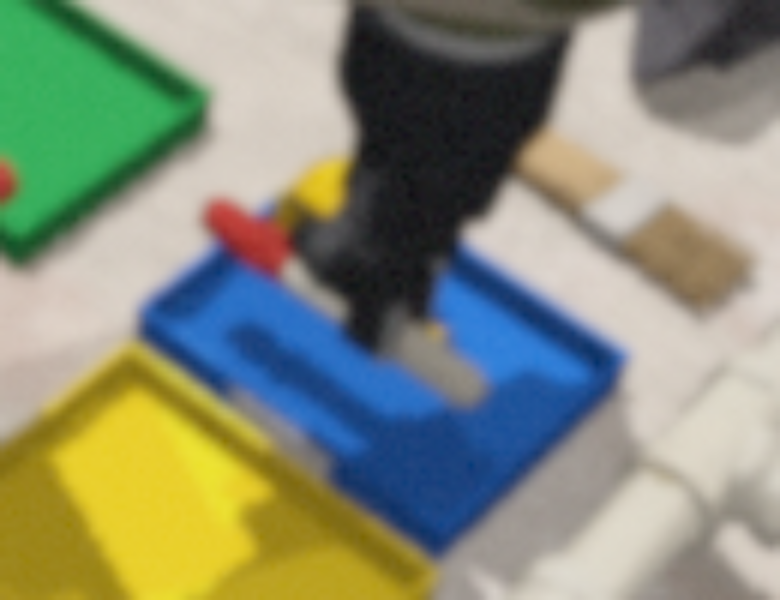

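The marker is aligned over the tray: red end at crop (225,225), white tip at (470,390). I'll lower it.

Emit:
play_rows([
  {"translation":[0,-0.3,-2.5],"twist":[0,0,0],"gripper":1.2},
  {"translation":[0,-0.3,-4.6],"twist":[0,0,0],"gripper":1.2},
  {"translation":[0,-0.3,-4.6],"twist":[0,0,0],"gripper":1.2},
])

```text
time_s: 10.7
position: [0.5968, -0.1556, -0.0217]
tool_rot: [-3.141, -0.0, 1.538]
wrist_force: [-0.0, 0.5, -0.4]
grip_width: 0.0153
grasp_force: 39.3
```

Emit:
play_rows([
  {"translation":[0,0,-0.4],"twist":[0,0,0],"gripper":1.2},
  {"translation":[0,0,-0.4],"twist":[0,0,0],"gripper":1.2},
])

```text
time_s: 10.9
position: [0.5977, -0.1561, -0.0244]
tool_rot: [3.139, 0.001, 1.538]
wrist_force: [0.0, 0.2, 0.1]
grip_width: 0.0151
grasp_force: 39.3
```

Emit:
play_rows([
  {"translation":[0,0,-0.15],"twist":[0,0,0],"gripper":1.2},
  {"translation":[0,0,-0.15],"twist":[0,0,0],"gripper":1.2},
])

```text
time_s: 11.1
position: [0.5972, -0.1559, -0.0268]
tool_rot: [3.14, 0.001, 1.538]
wrist_force: [0.6, 0.2, 1.9]
grip_width: 0.0149
grasp_force: 39.5
```

Contact. I'll release with a small opening and rise.

Emit:
play_rows([
  {"translation":[0,0,0],"twist":[0,0,0],"gripper":2.3},
  {"translation":[0,0,0],"twist":[0,0,0],"gripper":2.3},
  {"translation":[0,0,2],"twist":[0,0,0],"gripper":2.3},
  {"translation":[0,0,7],"twist":[0,0,0],"gripper":2.3},
  {"translation":[0,0,12],"twist":[0,0,0],"gripper":2.3},
])

```text
time_s: 11.6
position: [0.5961, -0.1556, 0.0933]
tool_rot: [-3.139, -0.001, 1.538]
wrist_force: [0.4, -0.2, 0.1]
grip_width: 0.023
grasp_force: 0.0
```

Emit:
play_rows([
  {"translation":[-2,4.5,2],"twist":[0,0,8],"gripper":8.5},
  {"translation":[-4,9,2],"twist":[0,0,16],"gripper":8.5},
  {"translation":[-6,13.5,2],"twist":[0,0,24],"gripper":8.5},
  {"translation":[-8,18,2],"twist":[0,0,32],"gripper":8.5},
  {"translation":[-10,22.5,2],"twist":[0,0,40],"gripper":8.5},
])

```text
time_s: 12.1
position: [0.4956, 0.0708, 0.1127]
tool_rot: [3.141, 0.0, 2.242]
wrist_force: [0.9, 1.0, -0.9]
grip_width: 0.0852
grasp_force: 0.0
```

```bash
python3 - <<'E'
from h import *
np.set_printoptions(precision=4,suppress=True)
s=monitor.observe();print(s["position"],s["tool_rot"])
im,d=cams.camera("top");P=cloud("top",d)
i2,_=cams.camera("scene")
cv2.imwrite("pics/t8.png",np.hstack([cv2.resize(im[150:270,330:430],(400,480)),cv2.resize(i2[210:310,330:413],(400,480))]))
g=im.max(2)<70
x=P[...,0];y=P[...,1];z=P[...,2]
m=(x>.43)&(x<.55)&(y>.27)&(y<.37)&(z>.008)&(z<.03); q=P[m]; print("wheel",len(q),q.mean(0),q.min(0),q.max(0),cv2.minEnclosingCircle((q[:,:2]*1000).astype(np.float32)))
b=(x>.57)&(x<.63)&(y>-.21)&(y<-.06)&(z>.008)&(z<.03); hsv=cv2.cvtColor(im,cv2.COLOR_BGR2HSV)
mm=b&~((hsv[...,0]>100)&(hsv[...,0]<130)&(hsv[...,1]>120)); q=P[mm]; print("marker",len(q),cv2.minAreaRect((q[:,:2]*1000).astype(np.float32)),np.percentile(q[:,2],[10,50,90]))
for lo,hi in((-.2,-.17),(-.16,-.13),(-.12,-.08)): k=(q[:,1]>lo)&(q[:,1]<hi); print(np.percentile(q[k,2],[50,90]),np.median(q[k,0]))
E
```

```text
[0.4956 0.0708 0.1127] [3.1412 0.0002 2.2416]
wheel 495 [0.4889 0.3195 0.0151] [0.4575 0.2879 0.0082] [0.5215 0.3525 0.0212] ((489.0042724609375, 320.06170654296875), 33.80966567993164)
marker 358 ((603.4072875976562, -134.83917236328125), (147.96487426757812, 59.633026123046875), 87.15347290039062) [0.0134 0.0185 0.0218]
[0.0183 0.0211] 0.5946372617082635
[0.0185 0.0219] 0.5948472344457438
[0.0195 0.0222] 0.5969478771397997
```

View pics/t8.png

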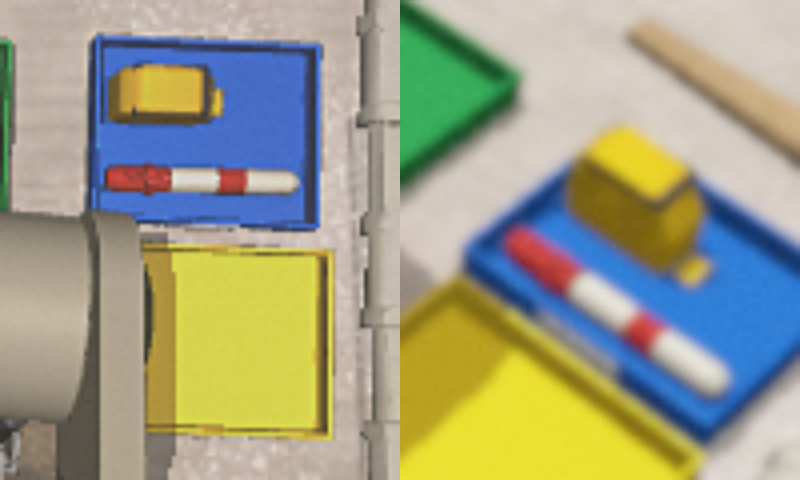

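The picture shows both items lying cleanly in the blue tray: tape upright at (160,93), marker flat at (200,180) in the left half. Next is the wheel at (0.489, 0.320).

Emit:
play_rows([
  {"translation":[-0.3,5,0],"twist":[0,0,8.5],"gripper":8.5},
  {"translation":[-0.7,10,0],"twist":[0,0,17],"gripper":8.5},
  {"translation":[-0.7,15,0],"twist":[0,0,25.5],"gripper":8.5},
  {"translation":[-0.7,20,0],"twist":[0,0,34],"gripper":8.5},
  {"translation":[-0.7,24.8,0],"twist":[0,0,42],"gripper":8.5},
])

```text
time_s: 12.7
position: [0.4897, 0.3191, 0.1125]
tool_rot: [3.142, 0.0, 2.975]
wrist_force: [1.1, -0.1, 0.1]
grip_width: 0.0851
grasp_force: 0.0
```

Emit:
play_rows([
  {"translation":[0,0,-2],"twist":[0,0,7.1],"gripper":8.5},
  {"translation":[0,0,-6],"twist":[0,0,7.1],"gripper":8.5},
  {"translation":[0,0,-10.5],"twist":[0,0,7.1],"gripper":8.5},
  {"translation":[0,0,-10.5],"twist":[0,0,7.1],"gripper":8.5},
])

```text
time_s: 13.1
position: [0.4868, 0.3157, 0.0026]
tool_rot: [-3.137, -0.01, 3.093]
wrist_force: [-0.8, 0.1, 0.3]
grip_width: 0.0853
grasp_force: 0.0
```

Emit:
play_rows([
  {"translation":[0,0.1,-1],"twist":[0,0,0],"gripper":8.5},
  {"translation":[0,0.1,-3],"twist":[0,0,0],"gripper":8.5},
  {"translation":[0,0.1,-3],"twist":[0,0,0],"gripper":8.5},
])

```text
time_s: 13.4
position: [0.4899, 0.3181, -0.0225]
tool_rot: [-3.141, -0.0, 3.093]
wrist_force: [0.2, -0.1, 0.1]
grip_width: 0.0849
grasp_force: 0.0
```

```bash
python3 - <<'E'
from h import *
np.set_printoptions(precision=4,suppress=True)
s,A,B,Z=fingers(.03,.08); print(s["position"],s["wrist_force"])
z=Z+s["position"][2]
for sg in(-1,1):
    k=(A*sg>.041)&(z>.008); print(sg,np.sort(z[k])[:8],np.percentile(A[k],[5,50,95]),np.percentile(B[k],[5,50,95]))
E
```

```text
[ 0.4899  0.3181 -0.0225] [ 0.2248 -0.1073  0.0771]
-1 [0.0242 0.0282 0.03   0.0305 0.0321 0.0334 0.0345 0.0346] [-0.0561 -0.0524 -0.0443] [-0.004   0.0076  0.0127]
1 [0.027  0.0283 0.0286 0.0292 0.0294 0.0295 0.0297 0.0304] [0.0413 0.044  0.0467] [-0.0088  0.0011  0.0111]
```

Emit:
play_rows([
  {"translation":[0,0.1,-1.8],"twist":[0,0,0],"gripper":8.5},
  {"translation":[0,0.1,-1.8],"twist":[0,0,0],"gripper":8.5},
  {"translation":[0,0.1,-1.8],"twist":[0,0,0],"gripper":6},
  {"translation":[0,0.1,-1.8],"twist":[0,0,0],"gripper":6},
  {"translation":[0,0.1,-1.8],"twist":[0,0,0],"gripper":6},
])

```text
time_s: 13.95
position: [0.4906, 0.3193, -0.0382]
tool_rot: [3.141, 0.003, 3.093]
wrist_force: [-2.9, -3.1, 9.5]
grip_width: 0.0631
grasp_force: 41.3
```

```bash
python3 - <<'E'
from h import *
np.set_printoptions(precision=4,suppress=True)
s,A,B,Z=fingers(.02,.08); print(s["position"],s["wrist_force"],s["grip_width"],s["grasp_force"])
z=Z+s["position"][2]
for sg in(-1,1):
    k=(A*sg>.032)&(z>.004); print(sg,np.sort(z[k])[:12],np.percentile(A[k],[5,50,95]),np.percentile(B[k],[5,50,95]))
im,d=cams.camera("scene"); cv2.imwrite("pics/t9.png",cv2.resize(im[160:230,180:270],(720,560),interpolation=cv2.INTER_CUBIC))
E
```

```text
[ 0.4906  0.3193 -0.0382] [-2.9427 -3.0931  9.4813] 0.063104897204803 41.25666264910251
-1 [0.0043 0.0074 0.0102 0.0111 0.0115 0.012  0.012  0.0125 0.013  0.0136
 0.0137 0.014 ] [-0.0454 -0.0414 -0.0336] [-0.0043  0.0082  0.0128]
1 [0.0107 0.0112 0.0124 0.0147 0.0148 0.0151 0.0154 0.016  0.0173 0.0176
 0.0179 0.0186] [0.0322 0.0332 0.0375] [-0.0081  0.0029  0.0125]
```

View pics/t9.png

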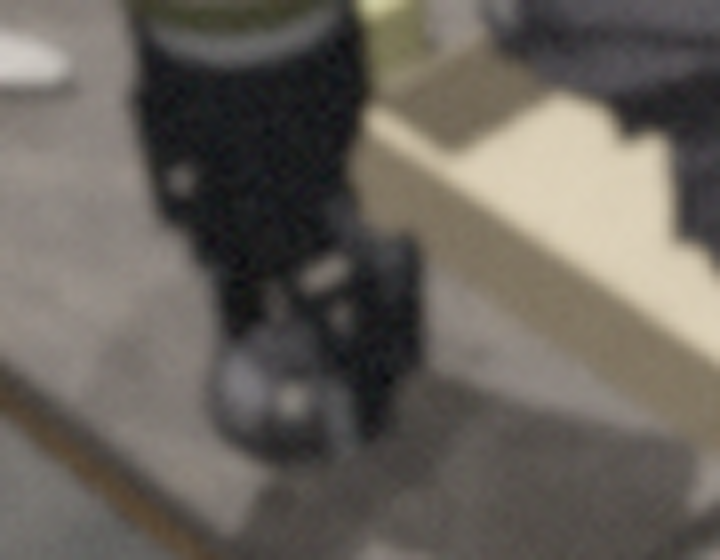

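The picture shows the wheel gripped at crop (280,400), but the pads only hold its rounded upper edge (width 63 mm). I'll reopen and go about 5 mm lower.

Emit:
play_rows([
  {"translation":[0,0,0.2],"twist":[0,0,0],"gripper":8},
  {"translation":[0,0,0.2],"twist":[0,0,0],"gripper":8},
  {"translation":[0,0,-0.4],"twist":[0,0,0],"gripper":8},
  {"translation":[0,0,-0.4],"twist":[0,0,0],"gripper":7.1},
  {"translation":[0,0,-0.4],"twist":[0,0,0],"gripper":7.1},
])

```text
time_s: 14.55
position: [0.4896, 0.3192, -0.0449]
tool_rot: [-3.141, -0.0, 3.093]
wrist_force: [-0.2, -0.1, -0.0]
grip_width: 0.0712
grasp_force: 0.0
```

Emit:
play_rows([
  {"translation":[0,0,-0.15],"twist":[0,0,0],"gripper":7.1},
  {"translation":[0,0,-0.15],"twist":[0,0,0],"gripper":7.1},
])

```text
time_s: 14.75
position: [0.4897, 0.3192, -0.045]
tool_rot: [3.142, 0.0, 3.093]
wrist_force: [-4.0, -1.5, 12.2]
grip_width: 0.0715
grasp_force: 6.4
```

Emit:
play_rows([
  {"translation":[0,0,0],"twist":[0,0,0],"gripper":6},
  {"translation":[0,0,0],"twist":[0,0,0],"gripper":6},
  {"translation":[0,0,0],"twist":[0,0,0],"gripper":6},
])

```text
time_s: 15.05
position: [0.4913, 0.3197, -0.0429]
tool_rot: [3.14, 0.005, 3.093]
wrist_force: [-6.3, -1.9, 27.6]
grip_width: 0.0634
grasp_force: 47.6
```

Emit:
play_rows([
  {"translation":[0,0,0.5],"twist":[0,0,0],"gripper":6},
  {"translation":[0,0,2],"twist":[0,0,0],"gripper":6},
  {"translation":[0,0,4],"twist":[0,0,0],"gripper":6},
  {"translation":[0,0,6],"twist":[0,0,0],"gripper":6},
  {"translation":[0,0,6],"twist":[0,0,0],"gripper":6},
])

```text
time_s: 15.55
position: [0.4909, 0.3197, 0.0158]
tool_rot: [3.14, 0.004, 3.093]
wrist_force: [0.4, 0.5, -0.2]
grip_width: 0.0637
grasp_force: 43.9
```

```bash
python3 - <<'E'
from h import *
np.set_printoptions(precision=4,suppress=True)
s=monitor.observe(); print(s["position"],s["wrist_force"],s["grip_width"],s["grasp_force"])
im,d=cams.camera("scene"); P=cloud("scene",d); cv2.imwrite("pics/t10.png",cv2.resize(im[140:230,170:280],(733,600),interpolation=cv2.INTER_CUBIC))
q=P[(abs(P[...,0]-.475)<.02)&(abs(P[...,1]-.319)<.02)&(P[...,2]>.03)&(P[...,2]<.1)]; 
if len(q)>9:
  C=np.c_[q[:,:2]-[.489,.319],np.ones(len(q))]; print(len(q),np.linalg.lstsq(C,q[:,2],rcond=None)[0],np.percentile(q[:,2],[5,50,95]))
E
```

```text
[0.4909 0.3197 0.0158] [ 0.4366  0.466  -0.2357] 0.06366078978085514 43.88005299435463
162 [0.123  0.0192 0.0741] [0.0649 0.0728 0.0756]
```

View pics/t10.png

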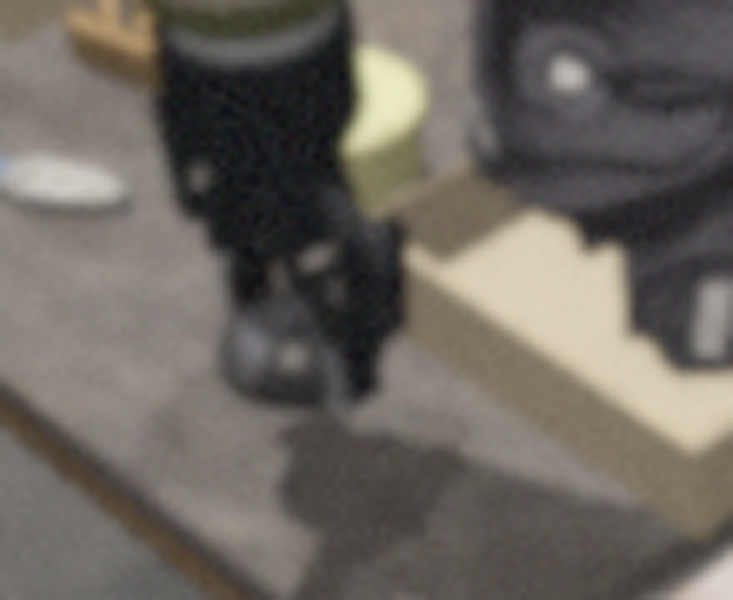

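The wheel is held and lifted (crop (290,350)). I'll take it to the yellow tray.

Emit:
play_rows([
  {"translation":[0,0,4],"twist":[0,0,0],"gripper":6},
  {"translation":[0,-3,8],"twist":[0,0,0],"gripper":6},
  {"translation":[0,-7.5,9],"twist":[0,0,0],"gripper":6},
  {"translation":[0,-12.3,9],"twist":[0,0,0],"gripper":6},
  {"translation":[0,-17,9],"twist":[0,0,0],"gripper":6},
])

```text
time_s: 16.1
position: [0.489, 0.1476, 0.103]
tool_rot: [-3.141, -0.001, 3.094]
wrist_force: [0.2, 0.3, -0.7]
grip_width: 0.063
grasp_force: 44.3
```

Emit:
play_rows([
  {"translation":[0,-4.8,0],"twist":[0,0,0],"gripper":6},
  {"translation":[0,-9.6,0],"twist":[0,0,0],"gripper":6},
  {"translation":[0,-14.4,0],"twist":[0,0,0],"gripper":6},
  {"translation":[0,-19.2,0],"twist":[0,0,0],"gripper":6},
  {"translation":[0,-24,0],"twist":[0,0,0],"gripper":6},
])

```text
time_s: 16.6
position: [0.4889, -0.0925, 0.1026]
tool_rot: [3.141, -0.002, 3.093]
wrist_force: [1.6, -0.0, -0.7]
grip_width: 0.0633
grasp_force: 44.3
```

Emit:
play_rows([
  {"translation":[0,-4.8,0],"twist":[0,0,0],"gripper":6},
  {"translation":[0,-4.8,-3],"twist":[0,0,0],"gripper":6},
  {"translation":[0,-4.8,-7],"twist":[0,0,0],"gripper":6},
  {"translation":[0,-4.8,-10],"twist":[0,0,0],"gripper":6},
  {"translation":[0,-4.8,-10],"twist":[0,0,0],"gripper":6},
])

```text
time_s: 17.1
position: [0.487, -0.1375, -0.0002]
tool_rot: [3.137, -0.008, 3.093]
wrist_force: [-0.0, 0.2, 0.0]
grip_width: 0.0633
grasp_force: 44.4
```

Emit:
play_rows([
  {"translation":[0,0,-2],"twist":[0,0,0],"gripper":6},
  {"translation":[0,0,-3.8],"twist":[0,0,0],"gripper":6},
  {"translation":[0,0,-3.8],"twist":[0,0,0],"gripper":6},
])

```text
time_s: 17.4
position: [0.489, -0.1383, -0.0349]
tool_rot: [3.14, -0.003, 3.093]
wrist_force: [-0.4, 0.4, 0.1]
grip_width: 0.063
grasp_force: 44.4
```

```bash
python3 - <<'E'
from h import *
s=monitor.observe(); print(s["position"],s["wrist_force"],s["grip_width"])
im,d=cams.camera("scene"); cv2.imwrite("pics/t11.png",cv2.resize(im[230:350,290:440],(750,600)))
E
```

```text
[ 0.48903745 -0.13832891 -0.03492717] [-0.40228623  0.37507421  0.06114715] 0.06304342829209522
```

View pics/t11.png

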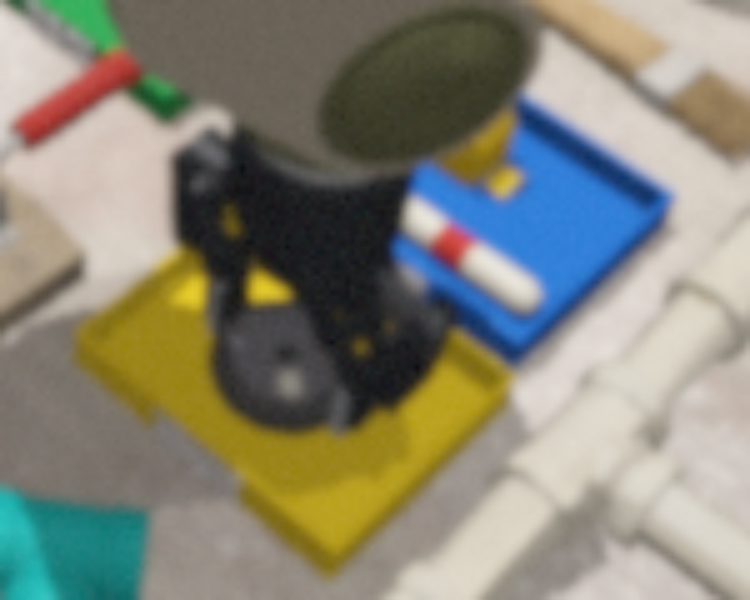

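The wheel hangs level inside the yellow tray at crop (285,365), clear of all walls. I'll lower the last few mm.

Emit:
play_rows([
  {"translation":[0,0,-0.3],"twist":[0,0,0],"gripper":6},
  {"translation":[0,0,-0.4],"twist":[0,0,0],"gripper":6},
])

```text
time_s: 17.65
position: [0.4902, -0.139, -0.0372]
tool_rot: [-3.141, 0.001, 3.093]
wrist_force: [-0.7, -1.2, -1.2]
grip_width: 0.0629
grasp_force: 44.4
```

Emit:
play_rows([
  {"translation":[0,0,-0.1],"twist":[0,0,0],"gripper":6},
  {"translation":[0,0,-0.1],"twist":[0,0,0],"gripper":6},
])

```text
time_s: 17.85
position: [0.4899, -0.1388, -0.0388]
tool_rot: [-3.141, 0.0, 3.093]
wrist_force: [0.4, 0.5, 0.5]
grip_width: 0.0631
grasp_force: 44.4
```

Emit:
play_rows([
  {"translation":[0,0,-0.1],"twist":[0,0,0],"gripper":7.6},
  {"translation":[0,0,-0.1],"twist":[0,0,0],"gripper":7.6},
  {"translation":[0,0,0.5],"twist":[0,0,0],"gripper":7.6},
  {"translation":[0,0,5],"twist":[0,0,0],"gripper":7.6},
  {"translation":[0,0,10],"twist":[0,0,0],"gripper":7.6},
])

```text
time_s: 18.35
position: [0.4888, -0.1384, 0.0616]
tool_rot: [3.14, -0.003, 3.093]
wrist_force: [0.7, -0.5, 0.2]
grip_width: 0.076
grasp_force: 0.0
```

Emit:
play_rows([
  {"translation":[0,2,4],"twist":[0,0,0],"gripper":8.5},
  {"translation":[0,7,4],"twist":[0,0,0],"gripper":8.5},
  {"translation":[0,12,4],"twist":[0,0,0],"gripper":8.5},
  {"translation":[-1,17,4],"twist":[0,0,5],"gripper":8.5},
  {"translation":[-2.8,21,4],"twist":[0,0,9.4],"gripper":8.5},
])

```text
time_s: 18.85
position: [0.4616, 0.0733, 0.1015]
tool_rot: [-3.142, 0.001, -3.022]
wrist_force: [0.4, 0.5, 0.1]
grip_width: 0.0847
grasp_force: 0.0
```

```bash
python3 - <<'E'
from h import *
np.set_printoptions(precision=4,suppress=True)
s=monitor.observe();print(s["position"],s["tool_rot"],s["joint_positions"])
im,d=cams.camera("top");P=cloud("top",d);hsv=cv2.cvtColor(im,cv2.COLOR_BGR2HSV)
x=P[...,0];y=P[...,1];z=P[...,2]
m=(x>.435)&(x<.545)&(y>-.205)&(y<-.075)&(z>.008)&(z<.03)&(hsv[...,1]<100);q=P[m];print("wheel",len(q),cv2.minEnclosingCircle((q[:,:2]*1000).astype(np.float32)))
C=np.c_[q[:,:2]-q[:,:2].mean(0),np.ones(len(q))];print(np.linalg.lstsq(C,q[:,2],rcond=None)[0])
i2,d2=cams.camera("scene");P2=cloud("scene",d2);x=P2[...,0];y=P2[...,1];z=P2[...,2]
for PP,Q in(("scene",P2),("scene0",cloud("scene",np.load("scene0.npy"))),):
  x=Q[...,0];y=Q[...,1];z=Q[...,2];m=(x>.41)&(x<.52)&(y>.06)&(y<.16)&(z>.01)&(z<.06);q=Q[m];print(PP,"tee",len(q),q.mean(0),cv2.minAreaRect((q[:,:2]*1000).astype(np.float32)))
E
```

```text
[0.4616 0.0733 0.1015] [-3.1416  0.0013 -3.022 ] [-0.0967  0.3363  1.6695  0.0003  1.1345 -1.7872]
wheel 494 ((488.28399658203125, -138.45687866210938), 33.84153366088867)
[ 0.0116 -0.0262  0.0183]
scene tee 574 [0.4577 0.1008 0.0331] ((460.0802307128906, 107.72866821289062), (69.31724548339844, 60.0372200012207), 7.658629894256592)
scene0 tee 570 [0.4581 0.1007 0.0331] ((460.7888488769531, 108.33484649658203), (70.2531509399414, 61.537025451660156), 6.092244625091553)
```

Wheel flat in the yellow tray. The scraper board is close to the tee's back, so I'll check the finger clearance before descending.

```bash
python3 - <<'E'
from h import *
np.set_printoptions(precision=3,suppress=True)
P=cloud("top",np.load("top0.npy")); x,y,z=P[...,0],P[...,1],P[...,2]
m=(x>.40)&(x<.50)&(y>-.03)&(y<.075)&(z>.008)
for lo in np.arange(.42,.5,.01):
    k=m&(x>lo)&(x<=lo+.01); print(round(lo,2),"ymax",np.sort(y[k])[-6:],"z",z[k][np.argsort(y[k])[-6:]])
E
```

```text
0.42 ymax [0.05  0.05  0.052 0.052 0.052 0.053] z [0.023 0.025 0.012 0.017 0.02  0.023]
0.43 ymax [0.048 0.048 0.05  0.05  0.05  0.05 ] z [0.025 0.027 0.021 0.023 0.026 0.027]
0.44 ymax [0.047 0.048 0.049 0.05  0.05  0.05 ] z [0.024 0.026 0.019 0.022 0.024 0.026]
0.45 ymax [0.047 0.047 0.048 0.049 0.049 0.049] z [0.023 0.023 0.011 0.012 0.018 0.019]
0.46 ymax [0.045 0.047 0.047 0.047 0.048 0.049] z [0.026 0.022 0.023 0.026 0.011 0.012]
0.47 ymax [0.044 0.045 0.046 0.047 0.047 0.047] z [0.023 0.026 0.011 0.02  0.023 0.023]
0.48 ymax [0.01  0.01  0.012 0.012 0.012 0.012] z [0.078 0.078 0.071 0.073 0.074 0.076]
0.49 ymax [0.01  0.01  0.011 0.011 0.011 0.012] z [0.076 0.077 0.07  0.071 0.072 0.072]
0.5 ymax [] z []
```

Emit:
play_rows([
  {"translation":[0,3.4,0],"twist":[0,0,0],"gripper":7},
  {"translation":[0,3.4,0],"twist":[0,0,0],"gripper":7},
  {"translation":[0,3.4,-4],"twist":[0,0,0],"gripper":7},
  {"translation":[0,3.4,-7],"twist":[0,0,0],"gripper":7},
  {"translation":[0,3.4,-7],"twist":[0,0,0],"gripper":7},
])

```text
time_s: 19.45
position: [0.4599, 0.1044, 0.0285]
tool_rot: [3.141, -0.006, -3.027]
wrist_force: [0.8, -0.8, 0.8]
grip_width: 0.0702
grasp_force: 0.0
```

```bash
python3 - <<'E'
from h import *
np.set_printoptions(precision=4,suppress=True)
s,A,B,Z=fingers(.03,.08); print(s["position"],s["tool_rot"],s["grip_width"])
im,d=cams.camera("scene"); cv2.imwrite("pics/t12.png",cv2.resize(im[180:310,200:330],(600,600)))
E
```

```text
[0.4599 0.1044 0.0285] [ 3.1409 -0.0064 -3.0267] 0.0702307556145533
```

View pics/t12.png

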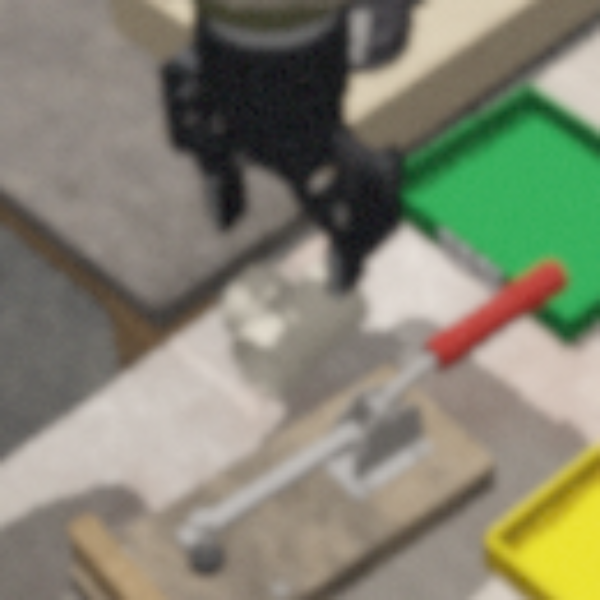

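The gripper straddles the tee at crop (295,325), and the toggle clamp is clear to the right. I'll continue down.

Emit:
play_rows([
  {"translation":[0,0.1,-0.2],"twist":[0,0,0],"gripper":7},
  {"translation":[0,0.1,-0.2],"twist":[0,0,0],"gripper":7},
])

```text
time_s: 19.75
position: [0.4625, 0.1061, 0.03]
tool_rot: [-3.141, 0.002, -3.026]
wrist_force: [-0.6, 0.5, -0.0]
grip_width: 0.0701
grasp_force: 0.0
```

Emit:
play_rows([
  {"translation":[0,0.1,-3],"twist":[0,0,0],"gripper":7},
  {"translation":[0,0.1,-6.3],"twist":[0,0,0],"gripper":7},
  {"translation":[0,0.1,-6.3],"twist":[0,0,0],"gripper":7},
])

```text
time_s: 20.05
position: [0.4602, 0.1072, -0.0359]
tool_rot: [3.141, -0.005, -3.026]
wrist_force: [-0.5, 0.6, 0.0]
grip_width: 0.0699
grasp_force: 0.0
```

Emit:
play_rows([
  {"translation":[0,0,0],"twist":[0,0,0],"gripper":5},
  {"translation":[0,0,0],"twist":[0,0,0],"gripper":5},
  {"translation":[0,0,0],"twist":[0,0,0],"gripper":5},
])

```text
time_s: 20.35
position: [0.4626, 0.1072, -0.0327]
tool_rot: [-3.141, 0.003, -3.026]
wrist_force: [0.1, -0.5, -0.5]
grip_width: 0.0578
grasp_force: 42.8
```

Emit:
play_rows([
  {"translation":[0,0,4],"twist":[0,0,0],"gripper":5},
  {"translation":[0,0,8.5],"twist":[0,0,0],"gripper":5},
  {"translation":[2.5,-0.6,11],"twist":[0,0,-4],"gripper":5},
  {"translation":[7,-1.5,11],"twist":[0,0,-9.4],"gripper":5},
  {"translation":[11.5,-2.5,11],"twist":[0,0,-9.4],"gripper":5},
])

```text
time_s: 20.85
position: [0.5785, 0.0821, 0.0786]
tool_rot: [-3.142, 0.004, 3.091]
wrist_force: [0.3, -0.2, -0.4]
grip_width: 0.058
grasp_force: 43.7
```

Emit:
play_rows([
  {"translation":[4.5,-1,0],"twist":[0,0,0],"gripper":5},
  {"translation":[5.2,-1.2,0],"twist":[0,0,0],"gripper":5},
  {"translation":[5.2,-1.2,-3],"twist":[0,0,0],"gripper":5},
  {"translation":[5.2,-1.2,-6],"twist":[0,0,0],"gripper":5},
  {"translation":[5.2,-1.2,-6],"twist":[0,0,0],"gripper":5},
])

```text
time_s: 21.35
position: [0.6261, 0.0704, 0.0131]
tool_rot: [3.141, -0.007, 3.093]
wrist_force: [-0.4, -0.3, 0.4]
grip_width: 0.0582
grasp_force: 43.7
```

```bash
python3 - <<'E'
from h import *
s=monitor.observe(); print(s["position"],s["tool_rot"],s["grip_width"],s["grasp_force"])
im,d=cams.camera("scene"); cv2.imwrite("pics/t13.png",cv2.resize(im[150:270,250:400],(750,600)))
E
```

```text
[0.62609959 0.07043226 0.01307617] [ 3.1414275  -0.00703646  3.09327428] 0.058161678776048734 43.69400999858044
```

View pics/t13.png

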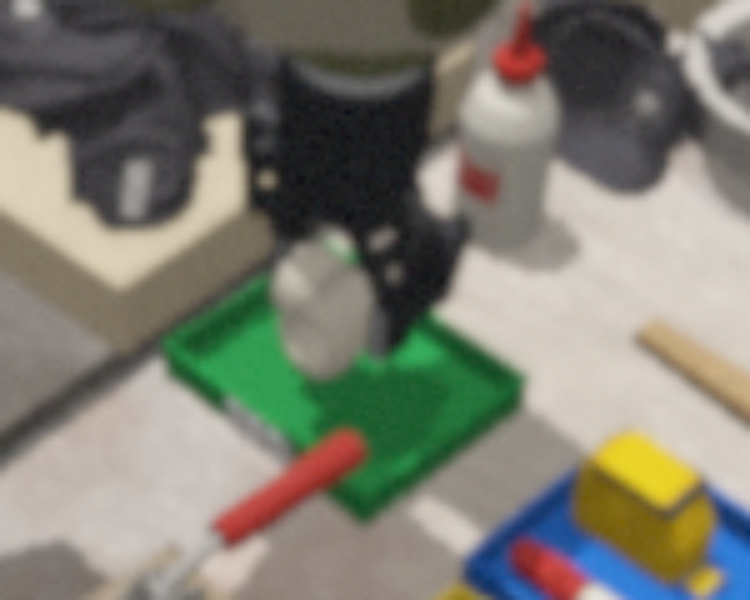

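```bash
python3 - <<'E'
from h import *
np.set_printoptions(precision=4,suppress=True)
im,d=cams.camera("scene");P=cloud("scene",d);hsv=cv2.cvtColor(im,cv2.COLOR_BGR2HSV)
x,y,z=P[...,0],P[...,1],P[...,2]
m=(x>.57)&(x<.68)&(y>.02)&(y<.13)&(z>.03)&(z<.11)&(hsv[...,2]>110)&(hsv[...,1]<80);q=P[m]
print(len(q),np.percentile(q,[1,50,99],axis=0))
for lo in np.arange(.58,.67,.01):
    k=(q[:,0]>lo)&(q[:,0]<=lo+.01)
    if k.sum()>3: print(round(lo,2),k.sum(),"z",np.percentile(q[k,2],[2,98]),"y",np.percentile(q[k,1],[2,98]))
E
```

```text
408 [[0.5916 0.042  0.0513]
 [0.6092 0.0696 0.0827]
 [0.6434 0.1045 0.1006]]
0.59 107 z [0.0506 0.0907] y [0.0426 0.0821]
0.6 104 z [0.0523 0.0905] y [0.0436 0.0989]
0.61 108 z [0.0529 0.1056] y [0.0415 0.1085]
0.62 55 z [0.0816 0.0906] y [0.0505 0.0998]
0.63 26 z [0.082  0.0908] y [0.0607 0.0984]
0.64 8 z [0.0586 0.0821] y [0.0846 0.097 ]
```

The tee is level, with its top at z 0.0905 along the whole run. I'll lower it.

Emit:
play_rows([
  {"translation":[0,0,-2],"twist":[0,0,0],"gripper":5},
  {"translation":[0,0,-3.8],"twist":[0,0,0],"gripper":5},
  {"translation":[0,0,-3.8],"twist":[0,0,0],"gripper":5},
])

```text
time_s: 21.75
position: [0.6284, 0.0703, -0.0218]
tool_rot: [3.142, -0.001, 3.093]
wrist_force: [-0.4, 0.6, 1.0]
grip_width: 0.0582
grasp_force: 43.7
```

Emit:
play_rows([
  {"translation":[0,0,-0.2],"twist":[0,0,0],"gripper":5},
  {"translation":[0,0,-0.2],"twist":[0,0,0],"gripper":5},
])

```text
time_s: 21.95
position: [0.6296, 0.0702, -0.0224]
tool_rot: [-3.142, 0.003, 3.093]
wrist_force: [1.6, 0.0, -0.1]
grip_width: 0.0582
grasp_force: 43.7
```

Emit:
play_rows([
  {"translation":[0,0,-0.4],"twist":[0,0,0],"gripper":5},
  {"translation":[0,0,-0.5],"twist":[0,0,0],"gripper":5},
  {"translation":[0,0,-0.5],"twist":[0,0,0],"gripper":5},
])

```text
time_s: 22.25
position: [0.6287, 0.0702, -0.0291]
tool_rot: [-3.142, -0.0, 3.093]
wrist_force: [0.0, -0.5, -0.5]
grip_width: 0.0581
grasp_force: 43.7
```

Emit:
play_rows([
  {"translation":[0,0,-0.1],"twist":[0,0,0],"gripper":5},
  {"translation":[0,0,-0.2],"twist":[0,0,0],"gripper":5},
])

```text
time_s: 22.45
position: [0.629, 0.0702, -0.0301]
tool_rot: [-3.141, 0.001, 3.093]
wrist_force: [-4.9, 0.2, 13.6]
grip_width: 0.0585
grasp_force: 45.7
```

The tee is on the floor. I'll release and retreat up and back.

Emit:
play_rows([
  {"translation":[0,0,0.1],"twist":[0,0,0],"gripper":7},
  {"translation":[0,0,0.1],"twist":[0,0,0],"gripper":7},
  {"translation":[0,0,1],"twist":[0,0,0],"gripper":7},
  {"translation":[0,0,6],"twist":[0,0,0],"gripper":7},
  {"translation":[0,0,11],"twist":[0,0,0],"gripper":7},
])

```text
time_s: 22.95
position: [0.6281, 0.0702, 0.08]
tool_rot: [3.142, -0.002, 3.093]
wrist_force: [0.3, 1.0, 0.7]
grip_width: 0.0701
grasp_force: 0.0
```

Emit:
play_rows([
  {"translation":[-4.5,0.5,2],"twist":[0,0,0],"gripper":7},
  {"translation":[-9,1,4],"twist":[0,0,0],"gripper":7},
  {"translation":[-13.5,1.5,6],"twist":[0,0,0],"gripper":7},
  {"translation":[-18,2,6],"twist":[0,0,0],"gripper":7},
  {"translation":[-22,2,6],"twist":[0,0,0],"gripper":7},
])

```text
time_s: 23.45
position: [0.4067, 0.0906, 0.1399]
tool_rot: [3.142, 0.002, 3.094]
wrist_force: [0.1, 0.2, -0.5]
grip_width: 0.0702
grasp_force: 0.0
```

Emit:
play_rows([
  {"translation":[-1,4,0],"twist":[0,0,0],"gripper":7},
  {"translation":[-3,8,0],"twist":[0,0,0],"gripper":7},
  {"translation":[-5,12,0],"twist":[0,0,0],"gripper":7},
  {"translation":[-5,12,0],"twist":[0,0,0],"gripper":7},
])

```text
time_s: 23.85
position: [0.3562, 0.2135, 0.1396]
tool_rot: [3.141, 0.0, 3.099]
wrist_force: [-0.7, -0.9, 0.2]
grip_width: 0.07
grasp_force: 0.0
```

```bash
python3 - <<'E'
from h import *
np.set_printoptions(precision=4,suppress=True)
s=monitor.observe();print(s["time_s"],s["position"],s["wrist_force"])
im,d=cams.camera("top");P=cloud("top",d);hsv=cv2.cvtColor(im,cv2.COLOR_BGR2HSV)
i2,d2=cams.camera("scene")
cv2.imwrite("pics/t14.png",np.hstack([cv2.resize(im[80:270,265:440],(395,429)),cv2.resize(i2[140:340,220:400],(386,429))]))
x,y,z=P[...,0],P[...,1],P[...,2]
m=(x>.57)&(x<.69)&(y>.0)&(y<.14)&(z>.03)&(z<.07)&(hsv[...,1]<100);q=P[m];print("tee",len(q),cv2.minAreaRect((q[:,:2]*1000).astype(np.float32)),np.percentile(q[:,2],[50,95,99]))
E
```

```text
23.85 [0.3562 0.2135 0.1396] [-0.7391 -0.9445  0.1681]
tee 479 ((628.8491821289062, 70.77859497070312), (57.78034591674805, 67.84931182861328), 86.6948471069336) [0.0418 0.046  0.0474]
```

View pics/t14.png

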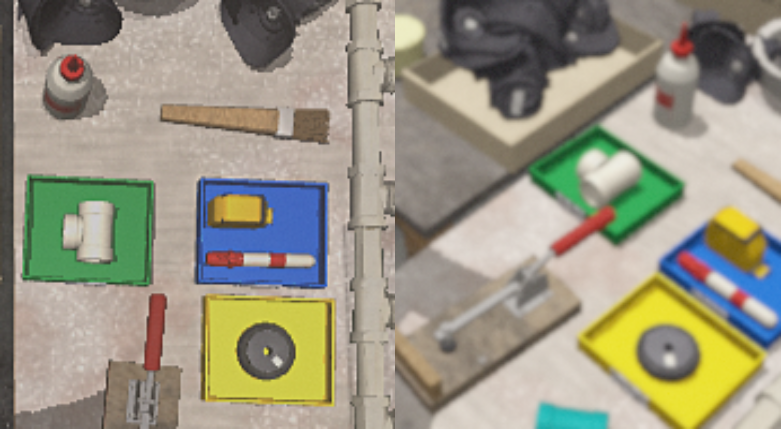

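All four items are in place in the left half of the picture: tee in green (90,232), tape and marker in blue (240,210) and (262,259), wheel in yellow (266,350). The bystanders have not moved and the arm is clear.

```bash
python3 -c "
from plant import order
print(order.close_job())"
```

```text
the job is handed in; nothing more can be done
None
```

The tape measure and red marker are in the blue tray, the caster wheel in the yellow and the white pipe tee in the green; the last images showed all four flat or upright and clear of the walls, and I handed the job in at about 24 s (no verdict was returned).

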